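# Charge the bench mill with grinding media and bisque

### The arm

A 7-joint arm with a two-finger parallel gripper is mounted at the origin on the work surface. World frame = base frame: x ahead of the robot, y to its left, z up, the work surface at z = 0. Lengths are in m, angles in degrees, forces in N, time in s.
With the tool pointing down it reaches from about 0.425 to 0.875 m from the base axis. Payload 4.7 kg.
Tool frame: the origin (TCP) lies at the very end of the fingers, on their centre line; the grasp point (between the pads) lies 19 mm behind it; z points along the fingers, y is the line along which they close (so a half turn about z gives the same grasp; the last joint's range is limited). The gripper opens to 87 mm and grips with 3 to 60 N. Pads are 19 mm wide; open, the fingers measure 117 mm over their backs; the gripper's body (75 mm by 190 mm) begins 51 mm behind the grasp point.
Start: joints at [-67.088, 18.392, -4.016, 83.108, 1.295, 78.541, -3.26], TCP at [0.245, 0.602, 0.223] pointing down, gripper open.
Joint ranges: [-163.93, 163.93], [-17.29, 119.83], [-79.2, 71.16], [3.27, 140.29], [-89.18, 269.18], [5.43, 117.66], [-154.24, 154.24]. Speed limits (degrees/s): [147.25, 147.25, 180, 180, 180, 180, 180].

### API

Orientations are given as [roll, pitch, yaw] about the fixed x, y, z axes, in that order (R = Rz(yaw) Ry(pitch) Rx(roll)).
In Python, from cell import telemetry, cams, env gives the robot as it stands.
- The arm moves only by the tool arm_command, never from a script. Its argument "series" is text: rows parted by semicolons, each of 5 numbers parted by spaces: the shift along the tool's x, y, z in mm, then the turn about the tool's z in rad, then the closure in counts, from 0 (fully open) to 255 (shut). A call has 1 to 20 rows; each row shifts and turns the commanded pose from where the row before left it, along the tool's axes as they then stand; what a row does not reach is not made up. A row lasts 1/12 s, in which the tool goes at most 41.7 mm and 7.16 degrees, less where a joint would pass 70% of its speed; a pose out of reach is approached as far as the arm can. A call is refused whole if a number of a shift passes 41.7 or a number of a turn 0.125, either way. A call with a gripper value outside its range is refused whole. The fingers move at their own pace and stop on an object; "squeeze" is the grip in N (left out, the last holds). Time passes only in rows, so rows that do not move let the fingers close. It gives the time, the measured TCP pose, the force, the opening and the grip force at its end, in the units of the state.
- telemetry.get_obs(): the state, without advancing time (a new reading comes with each control period).
- cams.read_camera(name): name is "side" or "top"; returns the picture (400x640x3 uint8, blue, green, red); there is no depth.
- cams.calibration(name): a dict with "K" (3x3 intrinsics, pixels), "dist" ([k1, k2, p1, p2, k3] as OpenCV has them; the pictures are not rectified), "origin" and "rotation" of the camera in the world. Camera axes: x right, y down, z forward; pixel columns grow to the right and rows downward; lengths in m; the calibration is good to about 2 mm. A picture is of the moment at which its call begins. calibration takes no time and is no camera call.
- env.sign_off(): hands the job in; it is judged then, once.
The state is a dict: "time_s": time; "qpos": joint angles; "joint_velocities": joint speeds; "effort": joint torques, N m; "tool_pos": TCP position; "tool_rot": TCP orientation; "force": force on the tool from outside, world axes, zero at the start; "wrist_torque": the same for the moment, N m; "grip_width": finger opening in m; "grasp_force": force on a finger pad.
Only numpy, scipy, OpenCV 4.12 (cv2) and the standard library are available. Lean on these libraries where they do the work, as an engineer would, in place of code of your own. Each camera call takes 0.05 s, during which the arm holds its last target. There are 200 camera calls.

### The job

Charge the bench mill for a batch of grog: first set the empty grinding jar fully home on the mill's turntable with both lugs down over the drive pegs, then put in every white grinding cylinder from the wooden board and tip in all the bisque lumps from the yellow cup, close the jar with its lid sitting flat on the rim, and only then flip the mill's switch fully on (lever towards the back). Stand the empty cup upright in the green washing-up tray. Pick up any piece that misses the jar and put it in, and leave the other things on the bench where they are.

Things in the scene. Friction and masses are not known exactly. Their poses are not given: they have to be found in the camera images.
- jar_mid (a point): Centre of the steel grinding jar, 47.5 mm above its underside, on its axis. The jar is an open cylinder 68 mm outside diameter, 95 mm high, wall 3.5 mm, inner floor 8 mm above the underside, 0.45 kg or so, with a thin blue band near the rim. At the foot two flat square lugs (26 x 26 mm, 10 mm thick) stick out along its own +x and -x; each has a vertical through hole of 11 mm diameter centred 44 mm from the axis. z points up. Starts upright and empty on the bench.
- seat (a point): Centre of the top face of the mill's aluminium turntable (128 mm diameter), on which the jar's underside rests. Its x axis runs through the two steel drive pegs, which stand at x = +44 mm and x = -44 mm: 8 mm diameter, 17 mm high above this face, tips chamfered. z points up. The jar fits either way round (half a turn). The turntable is stiffly held by its drive (about 0.25 N m to turn it); the angle at which it stands varies. The disc's top is 12 mm above the mill's deck.
- switch_tip (a point): Centre of the round red tip (20 mm diameter) of the mill's switch, a big upright toggle lever. The lever is 45 mm long to this point, pivoted 12 mm above the mill's deck, and swings about the mill's y axis.
- switch (a joint): Switch lever, rad: near 0 = off, leaning 0.5 rad towards the mill's -x (its front, nearer the robot); 1.0 = on, leaning 0.5 rad towards the mill's +x, at its stop. It stays where it is left and moves with under 2 N at the tip.
- mill: Blue bench mill, fixed: housing 160 mm (x) by 280 mm (y), deck 70 mm above the bench. Origin on the bench under the housing's centre, x towards its back, z up. The turntable's axis is at x = 0, y = +55 mm; the switch's pivot at x = -25 mm, y = -95 mm, on a plate 50 x 36 mm and 8 mm high; a low timer dial (14 mm high) behind it is not used.
- lid_knob (a point): Point on the axis of the jar lid, 34 mm above the underside of its plug: about the middle of its upright black knob (22 mm diameter). Heights above the lid's underside: rubber plug 0 to 8 mm (56 mm diameter), steel plate 8 to 14 mm (72 mm diameter), knob 14 to 52 mm. Plug enters the jar's mouth (61 mm) and the plate rests on the rim; this point is then 121 mm above the jar's underside. Starts upright on the bench; z up; 0.14 kg.
- cup_mid (a point): Centre of the yellow plastic cup, 34 mm above its underside, on its axis; z towards its mouth. Round, straight-sided, 50 mm outside diameter, 68 mm high, wall 3 mm, floor 4 mm thick, 60 g. Starts upright on the bench with the lumps in it.
- tray_mid (a point): Centre of the inner floor (3 mm above the bench) of the fixed green square washing-up tray, 130 x 130 mm outside, walls 3 mm thick and 14 mm high.
- board: Fixed wooden board on which the grinding cylinders stand, 240 mm (its x) by 70 mm (its y), 8 mm thick; origin under its centre.
- cyl1_center (a point): Centre of white grinding cylinder 1, 22 mm diameter, 26 mm high, 36 g, standing upright on the board in a row along the board's length, about 56 mm apart. Two to four of them are there; the others are absent (None).
- cyl2_center (a point): Centre of white grinding cylinder 2, 22 mm diameter, 26 mm high, 36 g, standing upright on the board in a row along the board's length, about 56 mm apart. Two to four of them are there; the others are absent (None).
- cyl3_center (a point): Centre of white grinding cylinder 3, 22 mm diameter, 26 mm high, 36 g, standing upright on the board in a row along the board's length, about 56 mm apart. Two to four of them are there; the others are absent (None).
- cyl4_center (a point): Centre of white grinding cylinder 4, 22 mm diameter, 26 mm high, 36 g, standing upright on the board in a row along the board's length, about 56 mm apart. Two to four of them are there; the others are absent (None).
- lump1_mid (a point): Centre of terracotta bisque lump 1, a blocky piece 16.5 x 15.5 x 15 mm, 11 g; starts in the cup.
- lump2_mid (a point): Centre of terracotta bisque lump 2, a blocky piece 16.5 x 15.5 x 15 mm, 11 g; starts in the cup.
- lump3_mid (a point): Centre of terracotta bisque lump 3, a blocky piece 16.5 x 15.5 x 15 mm, 11 g; starts in the cup.
- lump4_mid (a point): Centre of terracotta bisque lump 4, a blocky piece 16.5 x 15.5 x 15 mm, 11 g; starts in the cup.
- lump5_mid (a point): Centre of terracotta bisque lump 5, a blocky piece 16.5 x 15.5 x 15 mm, 11 g; starts in the cup.
- pigment: Bystander: small closed pigment jar with blue cap, 36 mm across, 45 mm high; origin at its underside; leave alone.
- sprayer: Bystander: clear spray bottle, 52 mm across, 170 mm high; origin at its underside; leave alone.
- tub: Bystander: open white plastic tub, 110 mm across, 85 mm high; origin at its underside; leave alone.
- tape: Bystander: cork-coloured tape roll lying flat, 100 mm across, 48 mm high; origin at its underside; leave alone.
- vase: Bystander: terracotta vase, 84 mm across, 118 mm high; origin at its underside; leave alone.
- brush: Bystander: brush lying on the bench, 180 mm long; origin at its underside; leave alone.

How it is judged:
By the outcome, as a careful person would: the job done as asked, in the order asked, and still so for the second after the job is handed in, with the robot touching nothing.
Of cyl1, cyl2, cyl3, cyl4 only 2 to 4 are there at a start; the rules pass over those that are not, and their reading is None.
At some moment in a run one of jar, lid, cup may be knocked a few centimetres aside while the robot is not near it.
It also fails if it takes over 210 s, if anything falls off the work surface, if the arm or the gripper's body presses on something with over 40 N, if the wrist force passes 120 N, or if a joint passes its speed limit or range.

## Working session

There is one attempt and no reset: what is moved stays moved. The work goes in short steps, Python scripts to look and compute and a tool call to move; the robot and the scene stay as the last step left them, time stands still between calls to the robot, and variables do not carry over. Pictures are saved under pics/ and viewed, at most 14 in all, crops included, and the job is handed in when it is done.

Besides the shell and the picture viewer there is one more tool, called after "Request:" in YAML: its name, and indented under it one key for each argument. arm_command: Moves the arm, as the interface text tells. Its arguments: {"type":"object","properties":{"series":{"type":"string"},"squeeze":{"type":"number"}},"required":["series"]}

```bash
ls; mkdir -p pics; python3 - <<'E'
from cell import telemetry, cams, env
import cv2
o=telemetry.get_obs(); print(o)
for n in ("top","side"):
    cv2.imwrite(f"pics/{n}0.png",cams.read_camera(n)); c=cams.calibration(n); print(n,c)
E
```

```text
pics
{'time_s': 0.0, 'qpos': array([-67.08548373,  18.43778243,  -4.0169583 ,  83.1749566 ,
         1.29569354,  78.54072369,  -3.26044398]), 'joint_velocities': array([ 0.00823916, -0.09097508,  0.11954729, -0.0664773 ,  0.05343429,
        0.00298153,  0.03307794]), 'effort': array([-1.40545239e-04, -4.91289890e+01, -4.04150113e-01, -3.12534034e+01,
       -6.40116166e-02,  4.34664753e-02,  1.65463734e-04]), 'tool_pos': array([0.2444441 , 0.60168681, 0.22147571]), 'tool_rot': array([-1.79891826e+02,  6.00855957e-03,  1.57896289e+02]), 'force': array([-0.46558414, -1.43165796, -0.53374627]), 'wrist_torque': array([-0.00324784, -0.00479054,  0.046521  ]), 'grasp_force': 0.0, 'grip_width': 0.08695543310229652}
top {'K': array([[455.29730739,   0.        , 328.82990404],
       [  0.        , 455.29730739, 198.96236698],
       [  0.        ,   0.        ,   1.        ]]), 'dist': array([0.01421672, 0.        , 0.        , 0.        , 0.        ]), 'origin': array([0.30102204, 0.04177739, 1.42748082]), 'rotation': array([-1.69311666e+02, -1.57001466e-01, -8.85916803e+01])}
side {'K': array([[491.94284447,   0.        , 320.94462099],
       [  0.        , 491.94284447, 195.47792255],
       [  0.        ,   0.        ,   1.        ]]), 'dist': array([-0.1488495,  0.       ,  0.       ,  0.       ,  0.       ]), 'origin': array([-0.03496616, -0.86824739,  0.7309377 ]), 'rotation': array([-120.41355545,   -0.4517264 ,  -31.96183534])}
```

View pics/top0.png

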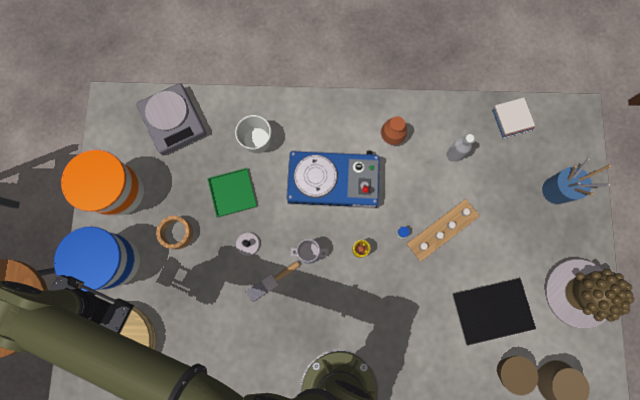

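View pics/side0.png

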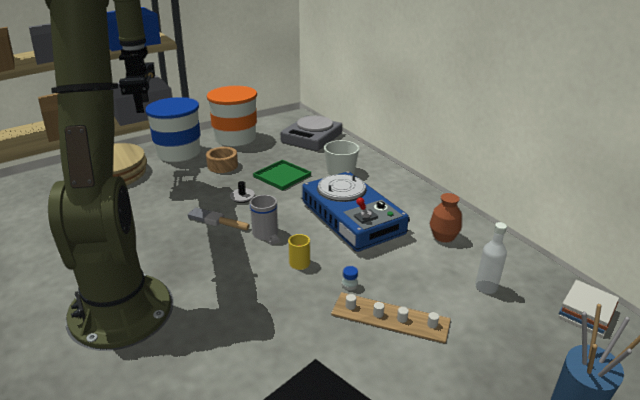

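The top view shows the jar at (308,251), lid (247,243), cup (361,248), four cylinders from (425,246) to (466,212), the turntable around (315,176), the switch tip at (365,189) and the tray at (232,192). The side view shows the same things, with the jar at (263,217).

```bash
cat > lib.py <<'E'
import numpy as np, cv2
from scipy.spatial.transform import Rotation as Ro
from cell import telemetry, cams, env
C={n:cams.calibration(n) for n in("top","side")}
def R(n): return Ro.from_euler('xyz',C[n]["rotation"],degrees=True).as_matrix()
def ray(n,uv):
    p=cv2.undistortPoints(np.array(uv,float).reshape(-1,1,2),C[n]["K"],C[n]["dist"])[:,0]
    d=np.c_[p,np.ones(len(p))]@R(n).T
    return C[n]["origin"],d
def plane(n,uv,z):
    o,d=ray(n,uv); return o+d*((z-o[2])/d[:,2])[:,None]
def proj(n,X):
    r=R(n).T; return cv2.projectPoints(np.array(X,float).reshape(-1,1,3),cv2.Rodrigues(r)[0],-r@C[n]["origin"],C[n]["K"],C[n]["dist"])[0][:,0]
def tri(a,b):
    o1,d1=ray("top",a);o2,d2=ray("side",b);d1=d1[0];d2=d2[0]
    s=np.linalg.lstsq(np.c_[d1,-d2],o2-o1,rcond=None)[0]
    p,q=o1+s[0]*d1,o2+s[1]*d2; return (p+q)/2,np.linalg.norm(p-q)
def hsv(im,lo,hi): return cv2.inRange(cv2.cvtColor(im,cv2.COLOR_BGR2HSV),np.array(lo),np.array(hi))
def blobs(m,amin=6):
    n,l,s,c=cv2.connectedComponentsWithStats(m)
    return [(c[i].round(2),s[i]) for i in range(1,n) if s[i,4]>=amin]
def crop(im,x0,y0,x1,y1,k): return cv2.resize(im[y0:y1,x0:x1],None,fx=k,fy=k,interpolation=cv2.INTER_CUBIC)
E
python3 - <<'E'
from lib import *
t=cv2.imread("pics/top0.png");s=cv2.imread("pics/side0.png")
a=crop(t,225,140,385,270,5);b=crop(t,385,190,485,270,5)
cv2.imwrite("pics/c1.png",a)
c=crop(s,225,150,425,280,4);cv2.imwrite("pics/c2.png",c)
for n,im in(("top",t),("side",s)):
  for nm,lo,hi in(("green",(50,100,50),(75,255,255)),("yellow",(20,120,90),(35,255,255)),("blue",(100,130,60),(125,255,255)),("wood",(8,70,90),(22,190,255)),("red",(0,170,120),(6,255,255)),("red2",(172,150,100),(180,255,255))):
    print(n,nm,[(x[0].tolist(),x[1].tolist()) for x in blobs(hsv(im,lo,hi),15)])
E
```

```text
top green [([371.25, 167.38], [369, 166, 5, 4, 16]), ([231.66, 192.25], [208, 168, 49, 49, 1641])]
top yellow [([361.46, 247.79], [353, 240, 18, 17, 152])]
top blue [([328.21, 180.75], [287, 152, 91, 54, 1766]), ([87.83, 256.46], [54, 227, 67, 63, 3094]), ([403.35, 231.45], [398, 227, 11, 10, 89]), ([125.02, 262.72], [103, 235, 31, 54, 327]), ([84.11, 289.68], [81, 288, 8, 4, 19])]
top wood [([393.64, 130.41], [381, 116, 26, 29, 560]), ([93.56, 151.1], [78, 149, 34, 6, 39]), ([68.44, 162.61], [63, 155, 14, 17, 18]), ([129.0, 174.68], [124, 164, 8, 24, 28]), ([572.58, 171.39], [569, 165, 9, 15, 31]), ([595.65, 171.76], [579, 165, 32, 16, 84]), ([124.0, 184.05], [121, 174, 5, 21, 22]), ([126.34, 203.33], [104, 183, 35, 32, 61]), ([111.79, 206.06], [94, 189, 37, 25, 68]), ([583.96, 191.46], [575, 189, 18, 6, 28]), ([112.3, 202.6], [104, 196, 16, 13, 20]), ([76.7, 206.7], [65, 198, 25, 14, 30]), ([442.03, 229.79], [407, 199, 72, 62, 1470]), ([172.25, 231.78], [156, 216, 34, 33, 461]), ([360.96, 248.46], [355, 243, 12, 12, 74]), ([21.31, 274.42], [4, 259, 40, 32, 629]), ([287.77, 270.36],
[... 1785 characters left out ...]
 [38, 93, 20, 6, 38]), ([235.62, 103.52], [226, 102, 20, 3, 21]), ([218.59, 121.41], [210, 113, 26, 19, 59]), ([20.02, 130.81], [0, 122, 42, 19, 241]), ([125.84, 156.56], [113, 143, 31, 29, 351]), ([219.61, 155.75], [206, 146, 31, 26, 334]), ([8.87, 149.93], [5, 148, 8, 5, 15]), ([219.1, 166.38], [215, 162, 8, 11, 29]), ([449.63, 197.55], [441, 193, 19, 10, 148]), ([440.53, 217.78], [430, 203, 25, 30, 450]), ([234.55, 222.98], [219, 218, 30, 11, 149]), ([391.92, 317.99], [331, 292, 119, 50, 2094]), ([594.62, 327.91], [587, 304, 14, 54, 211]), ([571.39, 311.19], [563, 307, 18, 9, 31]), ([628.35, 346.45], [609, 335, 31, 29, 77])]
side red [([359.38, 199.57], [357, 198, 6, 4, 21])]
side red2 []
```

View pics/c1.png

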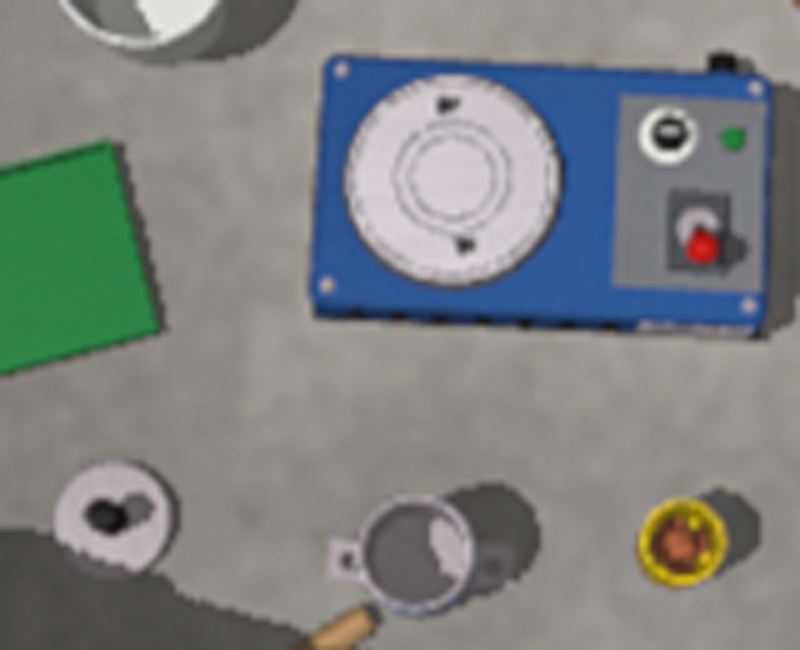

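View pics/c2.png

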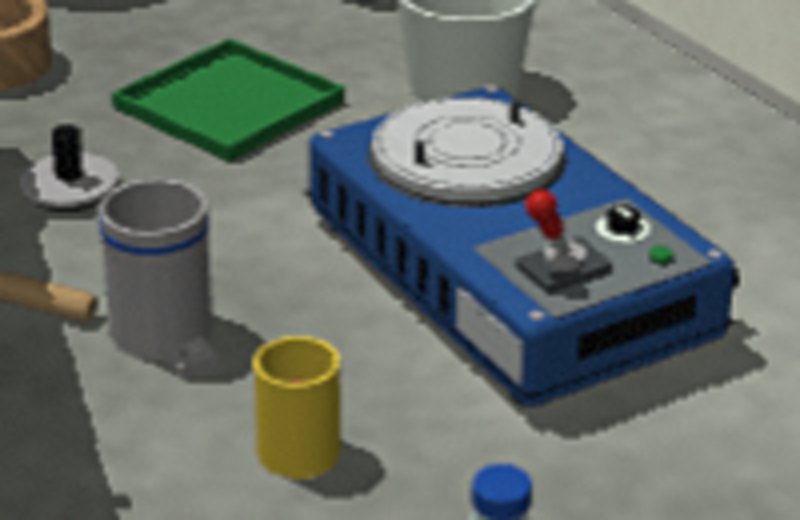

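The crops give the pegs at about (447,104) and (465,244) in c1. The jar rim is centred near (417,554) with lug holes at (347,560) and (493,565), and the lid knob and cup are clear. In c2 both pegs and the red tip are clear.

```bash
cat >> lib.py <<'E'
def circ(P):
    A=np.c_[2*P[:,:2],np.ones(len(P))];b=(P[:,:2]**2).sum(1);s=np.linalg.lstsq(A,b,rcond=None)[0]
    return s[:2],np.sqrt(s[2]+s[0]**2+s[1]**2)
E
python3 - <<'E'
from lib import *
np.set_printoptions(precision=4,suppress=True)
t=cv2.imread("pics/top0.png");s=cv2.imread("pics/side0.png")
f=lambda x,y,x0,y0,k:((x+.5)/k-.5+x0,(y+.5)/k-.5+y0)
T=lambda x,y:f(x,y,225,140,5); S=lambda x,y:f(x,y,225,150,4)
# disc
g=hsv(t,(0,0,150),(180,60,255)); m=np.zeros_like(g); m[150:202,288:342]=g[150:202,288:342]
c=max(cv2.findContours(m,0,cv2.CHAIN_APPROX_NONE)[0],key=cv2.contourArea)
print("disc",circ(plane("top",c[:,0],.082)))
for nm,a,b in (("pegA tip",T(447,101),S(517,104)),("pegB tip",T(465,241),S(421,143)),("switch",(365.04,188.85),(359.38,199.57)),("lidknob top",T(104,515),S(67,128)),("cup rim",T(683,541),S(297,361)),("jar rim",T(417,554),S(154,207))):
    print(nm,tri(a,b))
for nm,z,l in (("jar",.095,[(417,554)]),("lug holes",.01,[(347,560),(493,565)]),("lid plate",.014,[(115,518)]),("cup rim",.068,[(683,541)]),("pegs",.099,[(447,102),(465,242)])):
    print(nm,plane("top",[T(*q) for q in l],z))
print("tray",plane("top",[(231.66,192.25)],.008),plane("side",[(281.2,174)],.008))
print("board",plane("top",[(442,229.8)],.008))
# cylinders: white on board
g=hsv(t,(0,0,170),(180,50,255)); 
for b,st in blobs(g,8):
    if 405<b[0]<480 and 200<b[1]<262: print("cyl",b,st[4],plane("top",[b],.030))
g=hsv(s,(0,0,150),(180,50,255))
for b,st in blobs(g,8):
    if 330<b[0]<452 and 285<b[1]<345: print("cyl s",b,st[4],plane("side",[b],.021))
E
```

```text
disc (array([0.6273, 0.0888]), np.float64(0.06233703269958782))
pegA tip (array([0.6735, 0.0911, 0.0963]), np.float64(0.004131402883807589))
pegB tip (array([0.5869, 0.0778, 0.0972]), np.float64(0.0036708696529602286))
switch (array([ 0.5807, -0.0615,  0.1269]), np.float64(0.0032459816783618673))
lidknob top (array([0.4231, 0.291 , 0.055 ]), np.float64(0.006348357272695777))
cup rim (array([ 0.4144, -0.0568,  0.0674]), np.float64(0.00509979268027298))
jar rim (array([0.4012, 0.1002, 0.0944]), np.float64(0.005741255951076835))
jar [[0.3985 0.1013 0.095 ]]
lug holes [[0.3999 0.1483 0.01  ]
 [0.399  0.0578 0.01  ]]
lid plate [[0.422  0.2927 0.014 ]]
cup rim [[ 0.4121 -0.0557  0.068 ]]
pegs [[0.6703 0.092  0.099 ]
 [0.5842 0.0786 0.099 ]]
tray [[0.5829 0.3537 0.008 ]] [[0.5856 0.3511 0.008 ]]
board [[ 0.4796 -0.3123  0.008 ]]
cyl [466.43 211.23] 35 [[ 0.5368 -0.3838  0.03  ]]
cyl [451.77 224.54] 35 [[ 0.4939 -0.3373  0.03  ]]
cyl [439.69 234.91] 35 [[ 0.4608 -0.2993  0.03  ]]
cyl [423.61 245.86] 36 [[ 0.4259 -0.2494  0.03  ]]
cyl s [376.32 290.92] 40 [[ 0.4969 -0.2522  0.021 ]]
cyl s [430.38 287.77] 13 [[ 0.6037 -0.3075  0.021 ]]
cyl s [450.73 303.83] 740 [[ 0.6052 -0.3694  0.021 ]]
cyl s [350.5 297. ] 60 [[ 0.4384 -0.2386  0.021 ]]
cyl s [378.58 305.14] 57 [[ 0.4738 -0.2902  0.021 ]]
cyl s [418.39 305.72] 18 [[ 0.5434 -0.3364  0.021 ]]
cyl s [402.7 309.7] 67 [[ 0.5078 -0.3279  0.021 ]]
cyl s [409.84 341.03] 110 [[ 0.4636 -0.4027  0.021 ]]
cyl s [429.22 341.56] 9 [[ 0.4943 -0.4242  0.021 ]]
```

```bash
cat >> lib.py <<'E'
def go(x,y,z,yaw=None):
    "turn (rad about tool z) first, then shifts in mm in the turned tool frame"
    o=telemetry.get_obs();p=np.array(o["tool_pos"]);w=o["tool_rot"][2]
    turn=0 if yaw is None else -np.radians((yaw-w+180)%360-180)
    yw=w if yaw is None else yaw
    M=Ro.from_euler('xyz',[180,0,yw],degrees=True).as_matrix()
    d=M.T@(np.array([x,y,z])-p)*1000
    print(f"t={o['time_s']:.1f} at {p.round(4)} rot {np.round(o['tool_rot'],1)} w {o['grip_width']*1000:.1f} gf {o['grasp_force']:.1f} F {np.round(o['force'],1)} -> turn {turn:.3f}, shift {d.round(1)}")
E
python3 -c "
from lib import *
go(.3985,.1013,.2215,89.4)"
```

```text
t=0.1 at [0.2445 0.6017 0.2216] rot [-179.9    0.   157.9] w 87.2 gf 0.0 F [-1.3  0.2  0.1] -> turn 1.196, shift [-4.988e+02  1.593e+02  1.000e-01]
```

Request:
arm_command:
  series: "0 0 0 0.12 0;0 0 0 0.12 0;0 0 0 0.12 0;0 0 0 0.12 0;0 0 0 0.12 0;0 0 0 0.12 0;0 0 0 0.12 0;0 0 0 0.12 0;0 0 0 0.12 0;0 0 0 0.115 0;-36 11.4 0 0 0;-36 11.4 0 0 0;-36 11.4 0 0 0;-36 11.4 0 0 0;-36 11.4 0 0 0;-36 11.4 0 0 0;-36 11.4 0 0 0;-36 11.4 0 0 0;-36 11.4 0 0 0;-36 11.4 0 0 0"
  squeeze: 40

```text
time_s: 1.77
tool_pos: [0.355, 0.2391, 0.2223]
tool_rot: [-180.0, -0.0, 89.4]
force: [1.5, 0.5, -0.6]
grip_width: 0.0872
grasp_force: 0.0
```

Request:
arm_command:
  series: "-36 11.4 0 0 0;-36 11.4 0 0 0;-36 11.4 0 0 0;-31 11.4 0 0 0;0 0 0 0 0;0 0 0 0 0"

```text
time_s: 2.27
tool_pos: [0.3995, 0.1001, 0.2225]
tool_rot: [-180.0, -0.1, 89.2]
force: [-0.4, 0.6, 0.5]
grip_width: 0.0874
grasp_force: 0.0
```

```bash
python3 - <<'E'
from lib import *
go(.3985,.1013,.045,89.4)
cv2.imwrite("pics/t1.png",crop(cams.read_camera("top"),240,140,440,290,4))
E
```

```text
t=2.3 at [0.3995 0.1001 0.2225] rot [-1.80e+02 -1.00e-01  8.92e+01] w 87.4 gf 0.0 F [-0.4  0.6  0.5] -> turn -0.004, shift [  1.2  -1.  177.5]
```

Request:
arm_command:
  series: "1.2 -1 27 0 0;0 0 30 0 0;0 0 30 0 0;0 0 30 0 0;0 0 20 0 0;0 0 20 0 0;0 0 20 0 0;0 0 0 0 0;0 0 0 0 60;0 0 0 0 120;0 0 0 0 180;0 0 0 0 255;0 0 0 0 255;0 0 0 0 255;0 0 0 0 255;0 0 0 0 255"
  squeeze: 40

```text
time_s: 3.65
tool_pos: [0.4008, 0.1038, 0.0473]
tool_rot: [179.7, -0.1, 89.4]
force: [5.0, 1.7, 6.9]
grip_width: 0.0686
grasp_force: 40.0
```

```bash
python3 - <<'E'
from lib import *
go(.3985,.1013,.2,89.4)
cv2.imwrite("pics/t2.png",crop(cams.read_camera("top"),260,200,380,290,6))
E
```

```text
t=3.6 at [0.4008 0.1038 0.0473] rot [ 1.797e+02 -1.000e-01  8.940e+01] w 68.6 gf 40.0 F [5.  1.7 6.9] -> turn 0.000, shift [  -2.5   -2.2 -152.7]
```

View pics/t2.png

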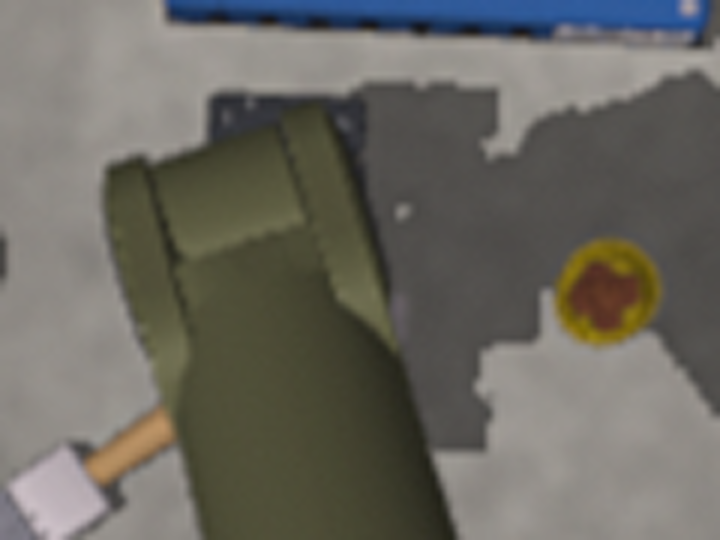

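Only the arm over the jar is visible there; the grip width of 68.6 mm confirms the grasp. Next I lift, carry to the turntable and turn.

Request:
arm_command:
  series: "0 0 -20 0 255;0 0 -30 0 255;0 0 -35 0 255;0 0 -35 0 255;0 0 -15 0 255;-2 28.5 0 0 255;-2 28.5 0 0 255;-2 28.5 0 0 255;-2 28.5 0 0 255;-2 28.5 0 0 255;-2 28.5 0 0 255;-2 28.5 0 0 255;-2 28.5 0 0 255;0 0 0 0.117 255;0 0 0 0.117 255;0 0 0 0.117 255;0 0 0 0.117 255;0 0 0 0.117 255;0 0 0 0.117 255;0 0 0 0.117 255"

```text
time_s: 5.37
tool_pos: [0.6234, 0.0847, 0.1781]
tool_rot: [-179.8, 0.3, 42.2]
force: [-0.3, 0.1, -4.5]
grip_width: 0.0684
grasp_force: 40.0
```

Request:
arm_command:
  series: "0 0 0 0.117 255;0 0 0 0.117 255;0 0 0 0.117 255;0 0 0 0.117 255;0 0 0 0.117 255;0 0 0 0 255;0 0 0 0 255;0 0 0 0 255"

```text
time_s: 6.03
tool_pos: [0.6249, 0.0848, 0.1795]
tool_rot: [-180.0, 0.2, 9.2]
force: [-0.4, -0.5, -4.5]
grip_width: 0.0685
grasp_force: 40.0
```

```bash
python3 - <<'E'
from lib import *
go(.6302,.0845,.18,8.7)
s=cams.read_camera("side");t=cams.read_camera("top")
cv2.imwrite("pics/side2.png",s);cv2.imwrite("pics/top2.png",t)
cv2.imwrite("pics/s2.png",crop(s,270,110,420,230,5))
E
```

```text
t=6.0 at [0.6249 0.0848 0.1795] rot [-180.     0.2    9.2] w 68.5 gf 40.0 F [-0.4 -0.5 -4.5] -> turn 0.008, shift [ 5.2  1.1 -0.5]
```

View pics/s2.png

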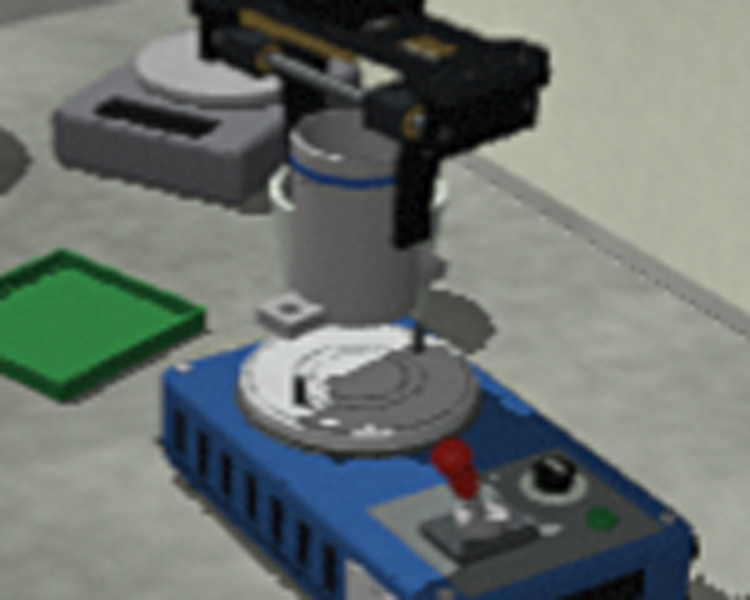

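The side crop shows the jar held over the turntable, near lug hole at (291,310), pegs at tips (299,377) and (418,328), level.

```bash
python3 - <<'E'
from lib import *
np.set_printoptions(precision=4,suppress=True)
f=lambda x,y:((x+.5)/5-.5+270,(y+.5)/5-.5+110)
h=plane("side",[f(291.5,309.5)],.1422)[0]
a=plane("side",[f(418,329)],.099)[0];b=plane("side",[f(299.5,378)],.099)[0]
a0=plane("side",[f(418,349)],.082)[0];b0=plane("side",[f(300,401)],.082)[0]
print("hole",h,"pegs",a,b,"bases",a0,b0)
for p,q in((a,b),(a0,b0)):
  d=p-q;print("mid",(p+q)/2,"ang",np.degrees(np.arctan2(d[1],d[0])),np.hypot(*d[:2]))
y=np.radians(9.2);print("jar c",h[:2]+.044*np.array([np.cos(y),np.sin(y)]))
E
```

```text
hole [0.5799 0.0746 0.1422] pegs [0.6719 0.0888 0.099 ] [0.5867 0.0761 0.099 ] bases [0.6774 0.0953 0.082 ] [0.5901 0.0804 0.082 ]
mid [0.6293 0.0825 0.099 ] ang 8.42317177829679 0.08616097894569433
mid [0.6337 0.0878 0.082 ] ang 9.700380832411822 0.08856796112417269
jar c [0.6234 0.0816]
```

Request:
arm_command:
  series: "6.5 0.2 0 0 255;0 0 15 0 255;0 0 12 0 255;0 0 0 0 255;0 0 0 0 255;0 0 0 0 255"

```text
time_s: 6.63
tool_pos: [0.6327, 0.0853, 0.1538]
tool_rot: [180.0, -0.0, 9.0]
force: [0.9, -0.7, -4.7]
grip_width: 0.0683
grasp_force: 40.0
```

```bash
python3 - <<'E'
from lib import *
go(.6302,.0845,.15,9)
s=cams.read_camera("side")
cv2.imwrite("pics/side3.png",s)
cv2.imwrite("pics/s3.png",crop(s,310,150,380,210,10))
E
```

```text
t=6.6 at [0.6327 0.0853 0.1538] rot [180.  -0.   9.] w 68.3 gf 40.0 F [ 0.9 -0.7 -4.7] -> turn -0.000, shift [-2.6  0.4  3.8]
```

View pics/s3.png

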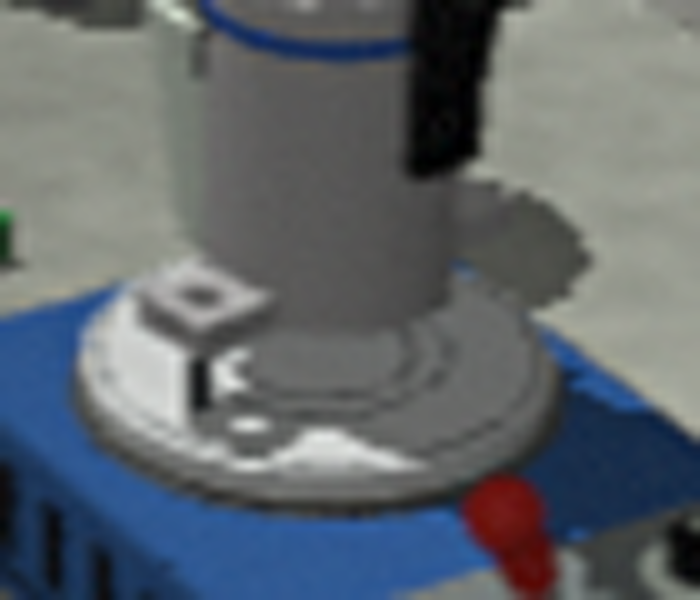

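The crop shows the lug right above the peg: hole at (203,294), peg foot at (200,405) in the crop.

```bash
python3 - <<'E'
from lib import *
np.set_printoptions(precision=4,suppress=True)
f=lambda x,y:((x+.5)/10-.5+310,(y+.5)/10-.5+150)
h=plane("side",[f(203,294)],.1165)[0]
b=plane("side",[f(200,407)],.082)[0]
print(h,b)
# same reading from earlier picture at side0 : base of peg B and tip
im=cv2.imread("pics/side0.png");hs=cv2.cvtColor(im,cv2.COLOR_BGR2GRAY)
for n,(x0,y0,x1,y1) in {"B":(324,180,335,195),"A":(348,170,360,184)}.items():
    m=np.uint8(hs[y0:y1,x0:x1]<75)*255
    for c,st in blobs(m,5):
        c=c+[x0,y0];print(n,c,st,plane("side",[c],.0905))
m=np.uint8(cv2.cvtColor(cv2.imread("pics/side3.png"),cv2.COLOR_BGR2GRAY)[184:195,325:335]<90)*255;print(m//255)
print("proj peg tip/base if at hole", proj("side",[[h[0],h[1],.099],[h[0],h[1],.082],[h[0],h[1],.0905]]))
E
```

```text
[0.5884 0.0777 0.1165] [0.5886 0.0784 0.082 ]
B [329.5 188. ] [ 5  6  2  5 10] [[0.5868 0.0761 0.0905]]
A [354.79 174.25] [ 0  0 12 11 48] [[0.6892 0.1049 0.0905]]
[[0 0 0 0 0 1 1 1 0 0]
 [0 0 0 0 0 1 0 0 0 0]
 [0 0 0 0 1 1 0 0 0 0]
 [0 0 0 0 1 1 0 0 0 0]
 [0 0 0 0 1 1 0 0 0 0]
 [0 0 0 0 1 1 0 0 0 0]
 [0 0 0 0 1 1 1 0 1 1]
 [0 0 0 0 0 0 0 0 0 0]
 [0 0 0 0 0 0 0 0 0 0]
 [0 0 0 0 0 0 0 0 0 0]
 [0 0 0 0 0 0 0 0 0 0]]
proj peg tip/base if at hole [[329.7377 184.7859]
 [329.6297 190.3805]
 [329.6836 187.5924]]
```

Request:
arm_command:
  series: "0 0 3 0 255;0 0 3 0 255;0 0 2 0 255;0 0 1.5 0 255;0 0 1.5 0 255;0 0 1.5 0 255;0 0 0 0 255"

```text
time_s: 7.27
tool_pos: [0.6326, 0.0863, 0.1409]
tool_rot: [-179.9, -0.0, 9.0]
force: [1.0, 1.7, -5.3]
grip_width: 0.0682
grasp_force: 40.0
```

Pegs have entered the holes without resistance; going on down.

Request:
arm_command:
  series: "0 0 2.5 0 255;0 0 2.5 0 255;0 0 2.5 0 255;0 0 2 0 255;0 0 1.5 0 255;0 0 0 0 255;0 0 0 0 255"

```text
time_s: 7.85
tool_pos: [0.6325, 0.0862, 0.1297]
tool_rot: [-180.0, -0.0, 9.0]
force: [0.3, 4.2, -5.7]
grip_width: 0.0684
grasp_force: 40.0
```

Request:
arm_command:
  series: "0 0 1 0 255;0 0 1 0 255;0 0 0 0 255;0 0 0 0 255"

```text
time_s: 8.18
tool_pos: [0.6326, 0.0862, 0.1292]
tool_rot: [-179.9, -0.0, 9.0]
force: [-2.6, 4.3, 2.4]
grip_width: 0.0687
grasp_force: 40.0
```

Seated home (force sign flipped, height matches 0.082). Release, rise, move to cylinder 1.

Request:
arm_command:
  series: "0 0 0 0 0;0 0 0 0 0;0 0 0 0 0;0 0 0 0 0;0 0 -20 0 0;0 0 -30 0 0;0 0 -30 0 0;0 0 0 0.116 138;0 0 0 0.116 138;0 0 0 0.116 138;-13.8 36.7 0 0 138;-13.8 36.7 0 0 138;-13.8 36.7 0 0 138;-13.8 36.7 0 0 138;-13.8 36.7 0 0 138;-13.8 36.7 0 0 138;-13.8 36.7 0 0 138;-13.8 36.7 0 0 138;-13.8 36.7 0 0 138;-13.8 36.7 0 0 138"

```text
time_s: 9.85
tool_pos: [0.4257, -0.2511, 0.208]
tool_rot: [-179.9, -0.1, -11.0]
force: [0.5, -0.6, -0.5]
grip_width: 0.04
grasp_force: 0.0
```

Request:
arm_command:
  series: "0 0 0 0 138;0 0 0 0 138"

```text
time_s: 10.02
tool_pos: [0.4256, -0.252, 0.2082]
tool_rot: [-179.9, -0.1, -11.4]
force: [-1.0, 1.6, 0.6]
grip_width: 0.0399
grasp_force: 0.0
```

```bash
python3 - <<'E'
from lib import *
np.set_printoptions(precision=4,suppress=True)
go(.427,-.248,.014,-11)
t=cams.read_camera("top");s=cams.read_camera("side");cv2.imwrite("pics/top4.png",t);cv2.imwrite("pics/side4.png",s)
a=crop(s,290,120,390,200,5);b=crop(t,280,140,360,204,6)
b=cv2.resize(b,(int(b.shape[1]*a.shape[0]/b.shape[0]),a.shape[0]))
cv2.imwrite("pics/v4.png",np.hstack([a,b])[:, :1000])
print(a.shape,b.shape)
m=hsv(t,(0,0,175),(180,60,255));
for b_,st in blobs(m,8):
    if 405<b_[0]<480 and 200<b_[1]<262: print("cyl",b_,st[4],plane("top",[b_],.034))
E
python3 -c "
import cv2;i=cv2.imread('pics/v4.png');k=800/i.shape[1];cv2.imwrite('pics/v4.png',cv2.resize(i,None,fx=k,fy=k))"
```

```text
t=10.0 at [ 0.4256 -0.252   0.2082] rot [-179.9   -0.1  -11.4] w 39.9 gf 0.0 F [-1.   1.6  0.6] -> turn -0.006, shift [  0.7  -4.2 194.2]
(400, 500, 3) (400, 500, 3)
```

View pics/v4.png

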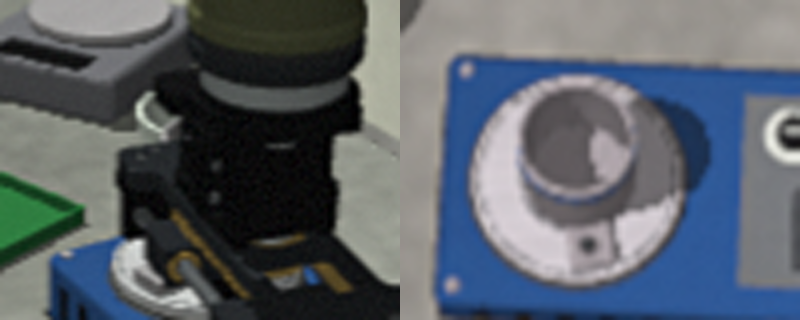

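The top crop shows the jar home on the turntable, with a peg dark in the lug hole at (588,245); the side view is hidden by the gripper. Now grasp cylinder 1.

Request:
arm_command:
  series: "0.5 -3.5 32 0 138;0 0 35 0 138;0 0 35 0 138;0 0 35 0 138;0 0 30 0 138;0 0 27 0 138;0 0 0 0 138;0 0 0 0 255;0 0 0 0 255;0 0 0 0 255;0 0 0 0 255;0 0 0 0 255"
  squeeze: 20

```text
time_s: 11.12
tool_pos: [0.4291, -0.2449, 0.0146]
tool_rot: [-180.0, -0.1, -10.9]
force: [0.2, -0.2, 0.4]
grip_width: 0.0213
grasp_force: 20.0
```

```bash
python3 - <<'E'
from lib import *
print(plane("top",[(315.6,169.0)],.177))
go(.6326,.0862,.205,-11)
E
```

```text
[[0.6223697  0.08369851 0.177     ]]
t=11.1 at [ 0.4291 -0.2449  0.0146] rot [-1.80e+02 -1.00e-01 -1.09e+01] w 21.3 gf 20.0 F [ 0.2 -0.2  0.4] -> turn 0.002, shift [ 136.6 -363.9 -190.4]
```

Width 21.3 mm: cylinder 1 is held. Carry, drop, and go on to cylinder 2.

Request:
arm_command:
  series: "0 0 -37 0 255;0 0 -37 0 255;0 0 -37 0 255;0 0 -37 0 255;0 0 -37 0 255;13.4 -36.3 0 0 255;13.4 -36.3 0 0 255;13.4 -36.3 0 0 255;13.4 -36.3 0 0 255;13.4 -36.3 0 0 255;13.4 -36.3 0 0 255;13.4 -36.3 0 0 255;13.4 -36.3 0 0 255;13.4 -36.3 0 0 255;13.4 -36.3 0 0 255;0 0 0 0 255;0 0 0 0 255;0 0 18 0 255;0 0 0 0 255;0 0 0 0 255"

```text
time_s: 12.78
tool_pos: [0.6279, 0.0843, 0.1809]
tool_rot: [180.0, 0.1, -11.1]
force: [-0.2, -0.2, -0.0]
grip_width: 0.0211
grasp_force: 20.0
```

Request:
arm_command:
  series: "0 0 0 0 160;0 0 0 0 138;0 0 0 0 138;0 0 0 0 138;0 0 -23 0 138;-8.3 37 0 0 138;-8.3 37 0 0 138;-8.3 37 0 0 138;-8.3 37 0 0 138;-8.3 37 0 0 138;-8.3 37 0 0 138;-8.3 37 0 0 138;-8.3 37 0 0 138;-8.3 37 0 0 138;-8.3 37 0 0 138;-8.3 37 0 0 138;0 0 0 0 138;0 0 0 0 138;0 0 0 0 138;0 0 0 0 138"

```text
time_s: 14.45
tool_pos: [0.463, -0.2951, 0.204]
tool_rot: [-180.0, -0.0, -10.8]
force: [0.2, 1.5, 0.0]
grip_width: 0.0398
grasp_force: 0.0
```

```bash
python3 - <<'E'
from lib import *
np.set_printoptions(precision=4,suppress=True)
go(.463,-.297,.014,-11)
t=cams.read_camera("top");cv2.imwrite("pics/top5.png",t);cv2.imwrite("pics/v5.png",crop(t,280,140,360,200,6))
s=cams.read_camera("side");cv2.imwrite("pics/side5.png",s)
E
```

```text
t=14.4 at [ 0.463  -0.2951  0.204 ] rot [-180.    -0.   -10.8] w 39.8 gf 0.0 F [0.2 1.5 0. ] -> turn 0.003, shift [  0.4   1.8 190. ]
```

View pics/v5.png

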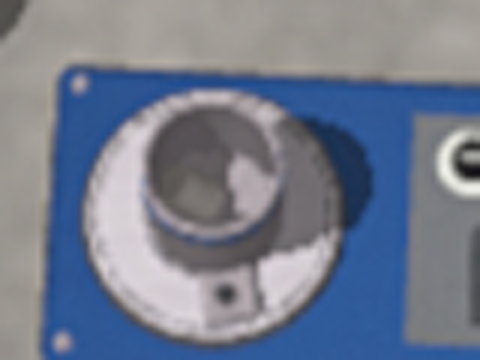

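A lighter disc inside the jar shows cylinder 1 is in. Same again for 2, then over to 3.

Request:
arm_command:
  series: "0.4 1.5 32 0 138;0 0 35 0 138;0 0 35 0 138;0 0 35 0 138;0 0 30 0 138;0 0 23 0 138;0 0 0 0 138;0 0 0 0 255;0 0 0 0 255;0 0 0 0 255;0 0 0 0 255;0 0 0 0 255;0 0 -37 0 255;0 0 -37 0 255;0 0 -37 0 255;0 0 -37 0 255;0 0 -37 0 255;0 0 0 0 255"

```text
time_s: 16.05
tool_pos: [0.4653, -0.3011, 0.2062]
tool_rot: [179.9, -0.7, -11.0]
force: [1.5, -0.2, 0.4]
grip_width: 0.0214
grasp_force: 20.0
```

Request:
arm_command:
  series: "8.3 -37 0 0 255;8.3 -37 0 0 255;8.3 -37 0 0 255;8.3 -37 0 0 255;8.3 -37 0 0 255;8.3 -37 0 0 255;8.3 -37 0 0 255;8.3 -37 0 0 255;8.3 -37 0 0 255;8.3 -37 0 0 255;8.3 -37 0 0 255;0 0 0 0 255;0 0 0 0 255;0 0 18 0 255;0 0 0 0 255;0 0 0 0 255"

```text
time_s: 17.38
tool_pos: [0.6281, 0.0825, 0.1806]
tool_rot: [180.0, 0.1, -11.1]
force: [-0.4, 0.1, -1.5]
grip_width: 0.0214
grasp_force: 20.0
```

Request:
arm_command:
  series: "0 0 0 0 160;0 0 0 0 138;0 0 0 0 138;0 0 0 0 138;0 0 -23 0 138;-4.2 36.5 0 0 138;-4.2 36.5 0 0 138;-4.2 36.5 0 0 138;-4.2 36.5 0 0 138;-4.2 36.5 0 0 138;-4.2 36.5 0 0 138;-4.2 36.5 0 0 138;-4.2 36.5 0 0 138;-4.2 36.5 0 0 138;-4.2 36.5 0 0 138;-4.2 36.5 0 0 138;-4.2 36.5 0 0 138;0 0 0 0 138;0 0 0 0 138;0 0 0 0 138"

```text
time_s: 19.05
tool_pos: [0.4966, -0.3361, 0.2041]
tool_rot: [-180.0, -0.0, -11.0]
force: [1.1, -0.2, -0.7]
grip_width: 0.04
grasp_force: 0.0
```

```bash
python3 - <<'E'
from lib import *
go(.496,-.335,.014,-11)
E
```

```text
t=19.1 at [ 0.4966 -0.3361  0.2041] rot [-180.   -0.  -11.] w 40.0 gf 0.0 F [ 1.1 -0.2 -0.7] -> turn 0.000, shift [ -0.8  -1.  190.1]
```

Request:
arm_command:
  series: "-0.5 -0.5 32 0 138;0 0 35 0 138;0 0 35 0 138;0 0 35 0 138;0 0 30 0 138;0 0 23 0 138;0 0 0 0 138;0 0 0 0 255;0 0 0 0 255;0 0 0 0 255;0 0 0 0 255;0 0 0 0 255;0 0 -37 0 255;0 0 -37 0 255;0 0 -37 0 255;0 0 -37 0 255;0 0 -37 0 255;0 0 0 0 255"

```text
time_s: 20.55
tool_pos: [0.4988, -0.339, 0.2069]
tool_rot: [179.8, -0.7, -11.0]
force: [0.9, -1.0, 1.2]
grip_width: 0.0212
grasp_force: 20.0
```

Request:
arm_command:
  series: "4.2 -36.7 0 0 255;4.2 -36.7 0 0 255;4.2 -36.7 0 0 255;4.2 -36.7 0 0 255;4.2 -36.7 0 0 255;4.2 -36.7 0 0 255;4.2 -36.7 0 0 255;4.2 -36.7 0 0 255;4.2 -36.7 0 0 255;4.2 -36.7 0 0 255;4.2 -36.7 0 0 255;4.2 -36.7 0 0 255;0 0 0 0 255;0 0 0 0 255;0 0 18 0 255;0 0 0 0 255;0 0 0 0 255"

```text
time_s: 21.97
tool_pos: [0.6282, 0.0854, 0.1806]
tool_rot: [180.0, 0.1, -11.1]
force: [0.2, 0.1, 0.4]
grip_width: 0.0213
grasp_force: 20.0
```

Request:
arm_command:
  series: "0 0 0 0 160;0 0 0 0 138;0 0 0 0 138;0 0 0 0 138;0 0 -23 0 138;0 36.5 0 0 138;0 36.5 0 0 138;0 36.5 0 0 138;0 36.5 0 0 138;0 36.5 0 0 138;0 36.5 0 0 138;0 36.5 0 0 138;0 36.5 0 0 138;0 36.5 0 0 138;0 36.5 0 0 138;0 36.5 0 0 138;0 36.5 0 0 138;0 36.5 0 0 138;0 0 0 0 138;0 0 0 0 138"

```text
time_s: 23.63
tool_pos: [0.5366, -0.3826, 0.2044]
tool_rot: [179.9, 0.0, -11.3]
force: [-0.4, 0.3, 0.1]
grip_width: 0.0396
grasp_force: 0.0
```

```bash
python3 - <<'E'
from lib import *
go(.539,-.381,.014,-11)
E
```

```text
t=23.6 at [ 0.5366 -0.3826  0.2044] rot [179.9   0.  -11.3] w 39.6 gf 0.0 F [-0.4  0.3  0.1] -> turn -0.006, shift [  2.   -2.1 190.4]
```

Request:
arm_command:
  series: "1.5 -1.5 32 0 138;0 0 35 0 138;0 0 35 0 138;0 0 35 0 138;0 0 30 0 138;0 0 23 0 138;0 0 0 0 138;0 0 0 0 255;0 0 0 0 255;0 0 0 0 255;0 0 0 0 255;0 0 0 0 255;0 0 -37 0 255;0 0 -37 0 255;0 0 -37 0 255;0 0 -37 0 255;0 0 -37 0 255;0 0 0 0 255"

```text
time_s: 25.13
tool_pos: [0.5432, -0.381, 0.2078]
tool_rot: [179.8, -0.7, -11.0]
force: [0.6, -1.2, -0.0]
grip_width: 0.0217
grasp_force: 20.0
```

Request:
arm_command:
  series: "0 -36.6 0 0 255;0 -36.6 0 0 255;0 -36.6 0 0 255;0 -36.6 0 0 255;0 -36.6 0 0 255;0 -36.6 0 0 255;0 -36.6 0 0 255;0 -36.6 0 0 255;0 -36.6 0 0 255;0 -36.6 0 0 255;0 -36.6 0 0 255;0 -36.6 0 0 255;0 -36.6 0 0 255;0 0 0 0 255;0 0 0 0 255;0 0 18 0 255;0 0 0 0 255;0 0 0 0 255"

```text
time_s: 26.63
tool_pos: [0.6303, 0.0878, 0.1806]
tool_rot: [180.0, 0.1, -11.1]
force: [-0.4, -0.7, -0.3]
grip_width: 0.0215
grasp_force: 20.0
```

Request:
arm_command:
  series: "0 0 0 0 160;0 0 0 0 138;0 0 0 0 138;0 0 0 0 100;0 0 -30 0 60;0 0 -30 0 0;0 0 -30 0 0;0 0 -30 0 0;40 0 0 0 0;40 0 0 0 0;40 0 0 0 0;40 0 0 0 0;40 0 0 0 0;40 0 0 0 0;40 0 0 0 0;40 0 0 0 0;0 0 0 0 0"

```text
time_s: 28.05
tool_pos: [0.8949, 0.0366, 0.2944]
tool_rot: [179.9, -1.2, -11.3]
force: [0.6, -1.1, -2.8]
grip_width: 0.0872
grasp_force: 0.0
```

```bash
python3 - <<'E'
from lib import *
go(.63,.0855,.25,-11)
print(telemetry.get_obs()["qpos"].round(1))
t=cams.read_camera("top");s=cams.read_camera("side");cv2.imwrite("pics/top6.png",t);cv2.imwrite("pics/side6.png",s)
a=crop(t,265,140,425,260,5);cv2.imwrite("pics/v6.png",a)
E
```

```text
t=28.1 at [0.8949 0.0366 0.2944] rot [179.9  -1.2 -11.3] w 87.2 gf 0.0 F [ 0.6 -1.1 -2.8] -> turn -0.006, shift [-269.3    2.6   44.4]
[  -6.9   62.9   46.9    7.   -44.2  111.1 -102.6]
```

View pics/v6.png

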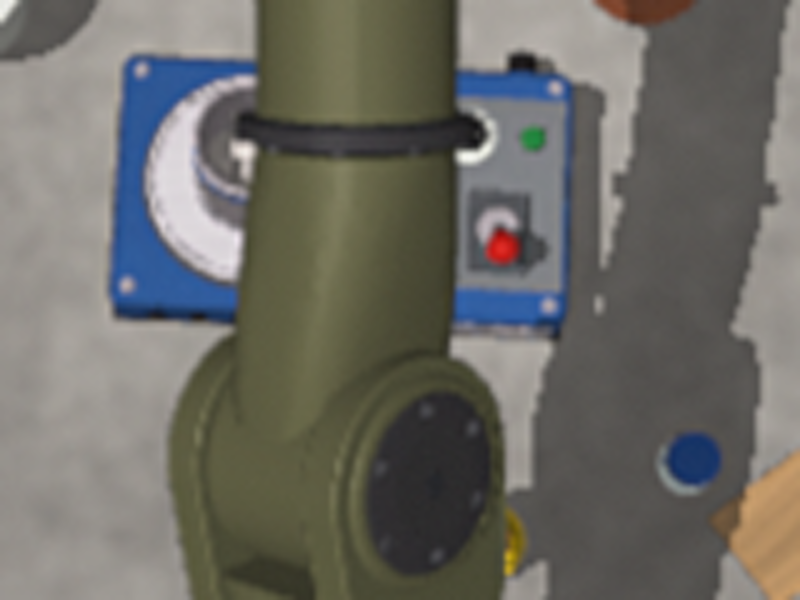

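Tool tilt stays nil even at the reach limit, so the cup must be tipped by pivoting it in the grip against the jar's rim (the view shows only the arm over the mill, cup edge at (515,540)). Next: go to the cup and verify it.

Request:
arm_command:
  series: "-35 14 0 0 0;-35 14 0 0 0;-35 14 0 0 0;-35 14 0 0 0;-35 14 0 0 0;-35 14 0 0 0;-35 14 0 0 0;-35 14 0 0 0;-35 14 0 0 0;-35 14 0 0 0;0 0 0 -0.118 0;0 0 0 -0.118 0;0 0 0 -0.118 0;0 0 0 -0.118 0;0 0 0 -0.118 0;0 0 0 -0.118 0;0 0 0 -0.118 0;0 0 0 -0.118 0;0 0 0 -0.118 0;0 0 0 -0.118 0"

```text
time_s: 29.82
tool_pos: [0.5719, -0.0138, 0.2961]
tool_rot: [178.9, -0.7, 56.8]
force: [-0.4, 0.6, -0.7]
grip_width: 0.087
grasp_force: 0.0
```

Request:
arm_command:
  series: "0 0 0 -0.118 0;0 0 0 -0.118 0;0 0 0 -0.118 0;0 0 0 -0.118 0;0 0 0 -0.118 0;0 0 0 0 0;0 0 0 0 0"

```text
time_s: 30.4
tool_pos: [0.5732, -0.0143, 0.2971]
tool_rot: [178.6, 0.2, 89.9]
force: [-0.6, -0.5, -0.2]
grip_width: 0.0869
grasp_force: 0.0
```

```bash
python3 - <<'E'
from lib import *
np.set_printoptions(precision=4,suppress=True)
go(.4142,-.056,.12,90)
t=cams.read_camera("top");s=cams.read_camera("side");cv2.imwrite("pics/top7.png",t);cv2.imwrite("pics/side7.png",s)
for n,i in(("top",t),("side",s)):
  print(n,[(b.tolist(),st.tolist()) for b,st in blobs(hsv(i,(20,120,60),(35,255,255)),30)])
E
```

```text
t=30.4 at [ 0.5732 -0.0143  0.2971] rot [178.6   0.2  89.9] w 86.9 gf 0.0 F [-0.6 -0.5 -0.2] -> turn -0.001, shift [ -41.7 -159.   177.1]
top []
side [([341.31, 92.02], [329, 88, 29, 9, 49]), ([298.98, 251.23], [289, 234, 21, 36, 679])]
```

Request:
arm_command:
  series: "-7 -27.2 0 0 0;-7 -27.2 0 0 0;-7 -27.2 0 0 0;-7 -27.2 0 0 0;-7 -27.2 0 0 0;-7 -27.2 0 0 0;0 0 34 0 0;0 0 34 0 0;0 0 34 0 0;0 0 34 0 0;0 0 34 0 0;0 0 0 0 0;0 0 0 0 0;0 0 0 0 0"
  squeeze: 10

```text
time_s: 31.67
tool_pos: [0.4322, -0.0552, 0.1271]
tool_rot: [178.2, 0.3, 89.9]
force: [0.0, 0.0, 0.9]
grip_width: 0.0869
grasp_force: 0.0
```

```bash
sed -i "s/Ro.from_euler('xyz',\[180,0,yw\],degrees=True)/Ro.from_euler('xyz',[o['tool_rot'][0],o['tool_rot'][1],yw],degrees=True)/" lib.py; python3 - <<'E'
from lib import *
np.set_printoptions(precision=4,suppress=True)
go(.4142,-.056,.054,90)
s=cams.read_camera("side")
cv2.imwrite("pics/v8.png",crop(s,260,170,340,280,5))
E
```

```text
t=31.7 at [ 0.4322 -0.0552  0.1271] rot [178.2   0.3  89.9] w 86.9 gf 0.0 F [0.  0.  0.9] -> turn -0.002, shift [ -0.4 -20.3  72.5]
```

View pics/v8.png

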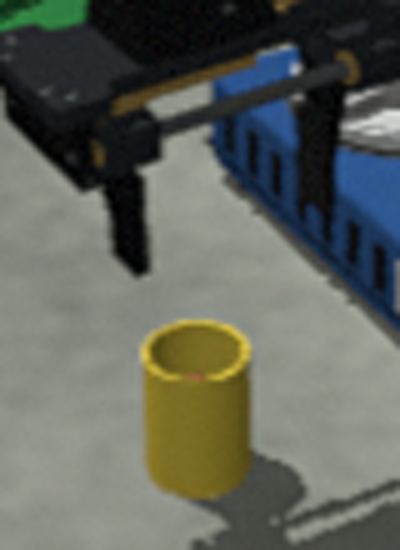

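The crop shows the cup upright with lumps in it and the fingers about 20 mm further to +x; correcting.

Request:
arm_command:
  series: "0 -7 0 0 0;0 -7 0 0 0;0 -7 0 0 0;0 0 0 0 0;0 0 0 0 0"

```text
time_s: 32.13
tool_pos: [0.4102, -0.0552, 0.1253]
tool_rot: [178.3, 0.3, 89.9]
force: [0.7, 0.5, 0.5]
grip_width: 0.0871
grasp_force: 0.0
```

```bash
python3 - <<'E'
from lib import *
np.set_printoptions(precision=4,suppress=True)
go(.4142,-.056,.054,90);print(telemetry.get_obs()["qpos"].round(1))
E
```

```text
t=32.1 at [ 0.4102 -0.0552  0.1253] rot [178.3   0.3  89.9] w 87.1 gf 0.0 F [0.7 0.5 0.5] -> turn -0.002, shift [-0.5  1.9 71.4]
[-40.8 -12.7  40.8 124.2   9.5  64.1  -4.7]
```

Request:
arm_command:
  series: "-0.5 2 20 0 0;0 0 20 0 0;0 0 16 0 0;0 0 15 0 0;0 0 0 0 0;0 0 0 0 0"

```text
time_s: 32.63
tool_pos: [0.414, -0.0566, 0.0538]
tool_rot: [178.4, 0.4, 89.9]
force: [-0.3, -0.4, -0.0]
grip_width: 0.0869
grasp_force: 0.0
```

Request:
arm_command:
  series: "0 0 0 0 70;0 0 0 0 95;0 0 0 0 110;0 0 0 0 130;0 0 0 0 255;0 0 0 0 255;0 0 0 0 255"
  squeeze: 10

```text
time_s: 33.22
tool_pos: [0.4148, -0.0563, 0.0543]
tool_rot: [178.3, 0.3, 89.9]
force: [-0.4, 0.0, 0.3]
grip_width: 0.0501
grasp_force: 10.0
```

Cup held at 50.1 mm. Lift and carry to beside the jar rim (−y side).

Request:
arm_command:
  series: "0 8 -34 0 255;0 8 -34 0 255;0 8 -34 0 255;0 8 -34 0 255;0 8 -34 0 255;11.2 30 0 0 255;11.2 30 0 0 255;11.2 30 0 0 255;11.2 30 0 0 255;11.2 30 0 0 255;11.2 30 0 0 255;0 0 0 0 255;0 0 0 0 255;0 0 0 0 255"

```text
time_s: 34.38
tool_pos: [0.6288, 0.0108, 0.229]
tool_rot: [178.5, 0.4, 89.9]
force: [-0.7, -0.4, -0.3]
grip_width: 0.0504
grasp_force: 10.0
```

```bash
python3 - <<'E'
from lib import *
np.set_printoptions(precision=4,suppress=True)
go(.630,.0105,.216,90);print(telemetry.get_obs()["qpos"].round(1))
s=cams.read_camera("side");t=cams.read_camera("top");cv2.imwrite("pics/side9.png",s)
cv2.imwrite("pics/v9.png",crop(s,280,80,400,200,5))
E
```

```text
t=34.4 at [0.6288 0.0108 0.229 ] rot [178.5   0.4  89.9] w 50.4 gf 10.0 F [-0.7 -0.4 -0.3] -> turn -0.002, shift [-0.2  0.8 13.1]
[-39.6  17.7  44.6  88.7 -12.3  77.2   6. ]
```

View pics/v9.png

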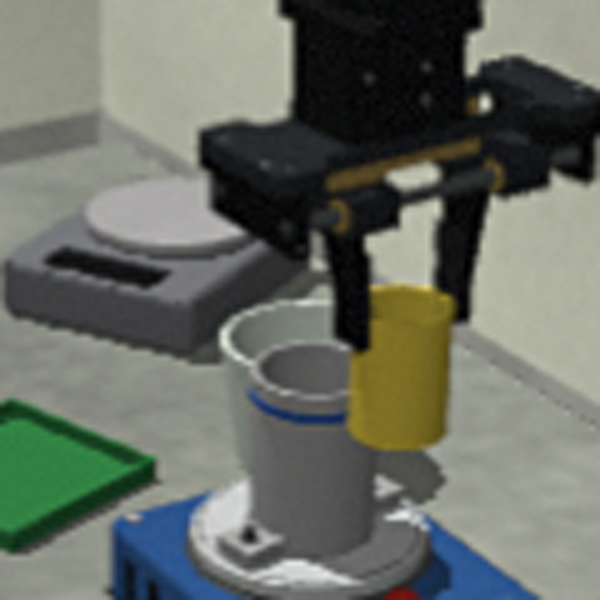

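The side crop shows the cup upright in the fingers just outside the rim, mouth about 15 mm above the tips, and both lugs on the pegs. Now push it over the rim to tilt it to horizontal.

Request:
arm_command:
  series: "0 0.8 13 0 255;8 0 0 0 255;8 0 0 0 255;5.7 0 0 0 255;5.7 0 0 0 255;5.7 0 0 0 255;5.7 0 0 0 255;5 0 1.4 0 255;5 0 1.4 0 255;5 0 2 0 255;5 0 2 0 255;0 0 0 0 255"

```text
time_s: 35.48
tool_pos: [0.6308, 0.0725, 0.2093]
tool_rot: [178.4, 0.3, 90.0]
force: [-0.2, 1.1, 2.9]
grip_width: 0.0493
grasp_force: 10.0
```

```bash
python3 - <<'E'
from lib import *
np.set_printoptions(precision=4,suppress=True)
go(.630,.0693,.209,90)
s=cams.read_camera("side");cv2.imwrite("pics/side10.png",s)
cv2.imwrite("pics/v10.png",crop(s,280,80,400,200,5))
E
```

```text
t=35.5 at [0.6308 0.0725 0.2093] rot [178.4   0.3  90. ] w 49.3 gf 10.0 F [-0.2  1.1  2.9] -> turn 0.000, shift [-3.2 -0.8  0.3]
```

View pics/v10.png

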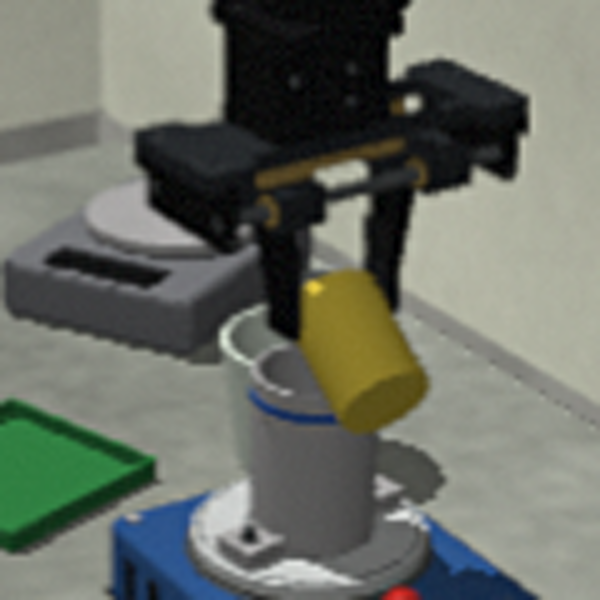

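It works: cup tilted about 60° over the rim with only 3 N. Continue past horizontal.

Request:
arm_command:
  series: "2.7 0 3.2 0 255;2.7 0 3.2 0 255;3.4 0 4 0 255;3.4 0 4 0 255;0.5 0 2.8 0 255;0.5 0 2.8 0 255;-0.5 0 2.4 0 255;-0.5 0 2.4 0 255;0 0 0 0 255"

```text
time_s: 36.28
tool_pos: [0.6319, 0.0844, 0.1847]
tool_rot: [178.3, 0.2, 90.0]
force: [-1.4, 4.5, 4.4]
grip_width: 0.0488
grasp_force: 10.0
```

```bash
python3 - <<'E'
from lib import *
go(.630,.0844,.1846,90)
s=cams.read_camera("side");cv2.imwrite("pics/side11.png",s)
cv2.imwrite("pics/v11.png",crop(s,280,80,400,200,5))
E
```

```text
t=36.3 at [0.6319 0.0844 0.1847] rot [178.3   0.2  90. ] w 48.8 gf 10.0 F [-1.4  4.5  4.4] -> turn -0.000, shift [ 0.  -1.9  0.1]
```

View pics/v11.png

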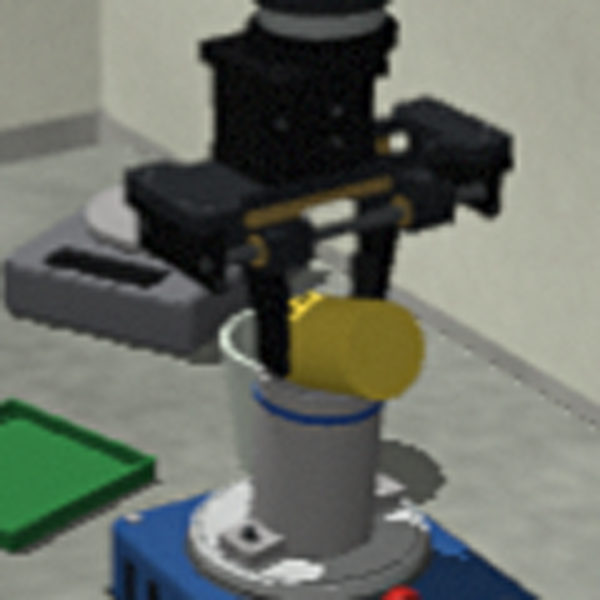

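The cup is about horizontal, its bottom disc at (380,350), resting on the rim. Picture views are now used up, so I go on with masks and numbers.

Request:
arm_command:
  series: "-2 0 1.2 0 255;-2 0 1.2 0 255;-2 0 0.5 0 255;-2 0 0.5 0 255;0 0 0 0 255"

```text
time_s: 36.75
tool_pos: [0.6332, 0.079, 0.1828]
tool_rot: [178.1, -0.0, 90.1]
force: [-0.1, 8.9, 6.7]
grip_width: 0.0485
grasp_force: 10.0
```

```bash
cat >> lib.py <<'E'
def planex(n,uv,x):
    o,d=ray(n,uv); return o+d*((x-o[0])/d[:,0])[:,None]
def cupang(s,x=.631):
    m=hsv(s,(20,120,40),(35,255,255)); m[200:]=0;m[:,:300]=0
    n,l,st,c=cv2.connectedComponentsWithStats(m);i=1+np.argmax(st[1:,4]);p=np.argwhere(l==i)
    v=cv2.cvtColor(s,cv2.COLOR_BGR2HSV)[...,2]
    print("cup bbox",st[i],"V hist",np.histogram(v[l==i],6))
    return l==i,v
E
python3 - <<'E'
from lib import *
go(.630,.0764,.181,90)
s=cams.read_camera("side");cv2.imwrite("pics/side12.png",s)
for f in("pics/side10.png","pics/side11.png","pics/side12.png"):
    m,v=cupang(cv2.imread(f))
    y,x=np.where(m);a,b=y.min(),y.max();print(f)
    if f>"pics/side11":
        for r in range(a,b+1): print("".join(f"{v[r,c]:4d}" if m[r,c] else "   ." for c in range(x.min(),x.max()+1)))
E
```

```text
t=36.8 at [0.6332 0.079  0.1828] rot [178.1  -0.   90.1] w 48.5 gf 10.0 F [-0.1  8.9  6.7] -> turn 0.002, shift [-2.6 -3.2  1.7]
cup bbox [339 134  26  33 568] V hist (array([  3, 151, 211, 195,   5,   3]), array([ 40.        ,  71.16666667, 102.33333333, 133.5       ,
       164.66666667, 195.83333333, 227.        ]))
pics/side10.png
cup bbox [337 138  28  22 484] V hist (array([  8,  61, 398,   3,   9,   5]), array([ 43.        ,  75.66666667, 108.33333333, 141.        ,
       173.66666667, 206.33333333, 239.        ]))
pics/side11.png
   .   .   .   .   . 174   .   .   .   .   .   .   .   .   .   .   .   .   .   .   .   .   .   .   .   .   .   .
   .   . 138 125 135 212 223 161 122 119   .   .   .  70  50  45  45   .   .   .   .   .   .   .   .   .   .   .
  60 193 189 146 197 190 148 124 116 116 116 117 115 114 113 112 111 108 110 100 113   .   .   .   .   .   .   .
   . 130 216 239 192 136 118 120 120 120 121 121 120 120 122 120 124 123 122 120 121 121 120   .   .   .   .   .
   . 123 209 194 137 123 123 124 124 125 124 122 125 122 125 123 121 120 120 119 122 121 119 118 121   
[... 3727 characters left out ...]
22 122 121 121 121 122 121 121 120 121 119   .
  52  93 107 106 108 108 109 108 108 111 111 116 123 121 122 120 124 121 121 122 120 121 121 120 119 124   .
  49  88 103 101 103 104 103 104 104 106 108 114 118 120 123 122 122 120 122 122 120 121 120 120 121   .   .
  63  88  94  95  96  97  97  98 101  99 101 103 107 119 122 121 121 121 120 121 121 120 120 119 124   .   .
   .  86  88  87  87  90  91  94  92  93  94  95  98 110 121 123 123 123 119 122 120 121 119   .   .   .   .
   .   .   .   .  85  85  85  85  84  86  87  87  88  89 101 119 124 122 122 121 120 123   .   .   .   .   .
   .   .   .   .   .   .   .   .   .   .   .   .   .   .   .   .  89  99 121   .   .   .   .   .   .   .   .
```

```bash
python3 - <<'E'
from lib import *
np.set_printoptions(precision=4,suppress=True)
b=planex("side",[(357.5,149.2)],.632)[0];m=planex("side",[(340,145)],.632)[0]
c=planex("side",[(355.8,149.3)],.632)[0]
print("bottom12",b,"bottom11",c)
print(telemetry.get_obs()["wrist_torque"])
# jar rim check in current pic & sanity: project jar rim pts
print(proj("side",[[.63,.0855-.034,.177],[.63,.0855,.177],[.63-.034,.0855,.177]]))
s=cv2.imread("pics/side12.png");
print([(x.tolist(),st.tolist()) for x,st in blobs(hsv(s,(105,120,40),(125,255,255))[150:200,320:380],5)])
E
```

```text
bottom12 [0.632  0.0217 0.2143] bottom11 [0.632  0.0288 0.2112]
[1.897  0.244  0.0614]
[[349.4375 158.3559]
 [341.9893 153.432 ]
 [331.063  156.3573]]
[([23.18, 12.74], [12, 9, 24, 6, 38]), ([50.84, 43.96], [43, 34, 17, 16, 159]), ([2.38, 47.86], [0, 45, 8, 5, 21])]
```

Bottom centre at (y 0.0217, z 0.2143), so the cup is at about 113°. Friction at the rim now works against the push, so I ratchet: lift, go back, push down-and-forward.

Request:
arm_command:
  series: "0 0 -6 0 255;0 0 -6 0 255;-6 0 0 0 255;-6 0 0 0 255;0 0 0 0 255;2.4 0 2.4 0 255;2.4 0 2.4 0 255;2.4 0 2.4 0 255;2.4 0 2.4 0 255;2.4 0 2.4 0 255;0 0 0 0 255"

```text
time_s: 37.72
tool_pos: [0.6331, 0.0755, 0.1824]
tool_rot: [178.2, 0.3, 90.0]
force: [1.8, 1.0, 2.2]
grip_width: 0.0486
grasp_force: 10.0
```

```bash
python3 - <<'E'
from lib import *
np.set_printoptions(precision=4,suppress=True)
go(.630,.0764,.181,90)
s=cams.read_camera("side");cv2.imwrite("pics/side13.png",s)
m,v=cupang(s);y,x=np.where(m)
for r in range(y.min(),y.max()+1): print("".join(f"{v[r,c]:4d}" if m[r,c] else "   ." for c in range(x.min(),x.max()+1)))
for f in("pics/side9.png","pics/side13.png"):
  b=hsv(cv2.imread(f),(105,120,40),(125,255,255))[155:172,325:362];print([(q.tolist(),st.tolist()) for q,st in blobs(b,5)])
# terracotta pixels around jar/mill
h=hsv(s,(0,90,60),(14,220,220))[100:260,290:420];print("terra",[(q.tolist(),st.tolist()) for q,st in blobs(h,4)])
t=cams.read_camera("top");h=hsv(t,(0,90,60),(14,220,220))[140:210,270:390];print("terra top",[(q.tolist(),st.tolist()) for q,st in blobs(h,4)])
E
```

```text
t=37.7 at [0.6331 0.0755 0.1824] rot [178.2   0.3  90. ] w 48.6 gf 10.0 F [1.8 1.  2.2] -> turn -0.001, shift [ 0.9 -3.2  1.3]
cup bbox [340 135  26  24 471] V hist (array([ 24, 102, 341,   2,   1,   1]), array([ 60.,  87., 114., 141., 168., 195., 222.]))
   .   .   .   .   .   .   .   .   .   .   .   .   .  66 112 126 125 121 105  60   .   .   .   .   .   .
   .   .   .   .   .   .   .   .   .   .   .   . 118 120 130 131 130 132 126 120 125   .   .   .   .   .
   .   .   .   .   .   .   .   .   .   . 120 123 126 128 129 128 128 128 128 127 127 133   .   .   .   .
   .   .   .   .   .   .   .   . 114 110 122 127 127 127 126 128 128 124 126 126 124 122 128   .   .   .
   .   .   .   .   .   . 117 113 115 120 127 129 127 125 126 126 126 127 126 124 126 125 121 131   .   .
   .   .   .   . 116 117 114 117 116 122 127 127 126 127 127 126 125 128 126 127 126 126 124 124   .   .
 152 222 184 118 114 117 117 121 122 125 126 125 126 127 127 128 125 126 126 126 126 126 125 124 125   .
  95 136 127 115 119 120 118 119 125 126 127 127 127 128 128 127 126 126 127 126 125 124 127 125 123   .
 134
[... 1182 characters left out ...]
7  99  96  97  93  93  87  89  88  92  97 106   .   .   .   .   .   .   .
  65  98 103 103  99  99  97  93  93  93  88  89  87  84  85  84  83   .   .   .   .   .   .   .   .   .
  64  93  98 100  94  93  91  92  89  89  86  86  86  85  79   .   .   .   .   .   .   .   .   .   .   .
   .  94  94  92  89  89  87  85  87  86  86   .   .   .   .   .   .   .   .   .   .   .   .   .   .   .
   .   .   .  88  87  86  79  80   .   .   .   .   .   .   .   .   .   .   .   .   .   .   .   .   .   .
[([14.39, 7.64], [5, 4, 19, 6, 33])]
[([17.45, 7.5], [5, 4, 25, 6, 42])]
terra [([70.76, 102.9], [66, 97, 10, 13, 72])]
terra top [([117.19, 1.06], [114, 0, 6, 4, 16]), ([95.17, 48.91], [92, 46, 7, 7, 23])]
```

```bash
python3 - <<'E'
from lib import *
np.set_printoptions(precision=4,suppress=True)
b=planex("side",[(357,144.3)],.632)[0];p=np.array([.0755,.1894]);d=p-b[1:]
print(b,np.hypot(*d),90+np.degrees(np.arctan2(-d[1],d[0])))
E
```

```text
[0.632  0.0247 0.2264] 0.06282374793384657 126.11304438896732
```

At 126°, no spill seen. One more ratchet, then shake.

Request:
arm_command:
  series: "0 0 -9 0 255;-8 0 0 0 255;0 0 0 0 255;1.6 0 1.8 0 255;1.6 0 1.8 0 255;1.6 0 1.8 0 255;1.6 0 1.8 0 255;1.6 0 1.8 0 255;0 0 -10 0 255;8 0 -8 0 255;-8 0 8 0 255;8 0 -8 0 255;-8 0 8 0 255;8 0 -8 0 255;-8 0 8 0 255;8 0 -8 0 255;-8 0 8 0 255;0 0 0 0 255;0 0 0 0 255;0 0 0 0 255"

```text
time_s: 39.48
tool_pos: [0.6314, 0.074, 0.1914]
tool_rot: [178.4, 0.3, 89.9]
force: [-0.3, -0.3, -0.7]
grip_width: 0.0485
grasp_force: 10.0
```

```bash
python3 - <<'E'
from lib import *
np.set_printoptions(precision=4,suppress=True)
go(.630,.0764,.181,90)
s=cams.read_camera("side");cv2.imwrite("pics/side14.png",s)
m,v=cupang(s);y,x=np.where(m)
for r in range(y.min(),y.max()+1): print("".join(f"{v[r,c]:4d}" if m[r,c] else "   ." for c in range(x.min(),x.max()+1)))
h=hsv(s,(0,90,60),(14,220,220))[100:260,290:420];print("terra",[(q.tolist(),st.tolist()) for q,st in blobs(h,3)])
t=cams.read_camera("top");cv2.imwrite("pics/top14.png",t);h=hsv(t,(0,90,60),(14,220,220))[140:210,270:390];print("terra top",[(q.tolist(),st.tolist()) for q,st in blobs(h,3)])
E
```

```text
t=39.5 at [0.6314 0.074  0.1914] rot [178.4   0.3  89.9] w 48.5 gf 10.0 F [-0.3 -0.3 -0.7] -> turn -0.002, shift [ 2.5 -1.7 10.3]
cup bbox [339 131  27  25 477] V hist (array([  4,  65, 137, 265,   1,   5]), array([ 55.,  77.,  99., 121., 143., 165., 187.]))
   .   .   .   .   .   .   .   .   .   .   .   .   .   .  60  90 112 106  93  65   .   .   .   .   .   .   .
   .   .   .   .   .   .   .   .   .   .   .   .   .   . 119 124 131 128 125 122 115   .   .   .   .   .   .
   .   .   .   .   .   .   .   .   .   .   .   . 129 128 128 129 129 128 129 129 128 125   .   .   .   .   .
   .   .   .   .   .   .   .   .   .   . 115 122 125 126 127 127 128 127 128 127 127 125 129   .   .   .   .
   .   .   .   .   .   .   .   . 118 116 123 128 126 127 126 127 126 128 126 126 128 127 125 128   .   .   .
   .   .   .   .   . 100 112 115 116 119 126 127 128 126 128 128 128 127 127 126 128 126 126 124 130   .   .
   .   .   . 138 121 115 117 117 119 124 127 127 127 127 126 126 127 127 126 127 126 127 126 126 126   .   .
   . 130 169 145 118 117 118 117 119 123 128 127 126 127 126 127 127 127 126 1
[... 1355 characters left out ...]
 103 104 103 100  99  96  94  93  91  89  87  86  85  84  84   .   .   .   .   .   .   .   .
   .  83 106 103 102  99  97  95  94  91  91  89  87  87  85  83   .   .   .   .   .   .   .   .   .   .   .
   .  82 102  98  96  95  92  92  92  86  87  85  85  87   .   .   .   .   .   .   .   .   .   .   .   .   .
   .  82  97  95  93  92  90  88  86  86  85  83   .   .   .   .   .   .   .   .   .   .   .   .   .   .   .
   .   .   .  90  89  87  86  84  83  84   .   .   .   .   .   .   .   .   .   .   .   .   .   .   .   .   .
terra [([46.86, 56.71], [45, 56, 5, 3, 7]), ([70.71, 102.81], [66, 97, 10, 13, 70])]
terra top [([117.19, 1.06], [114, 0, 6, 4, 16]), ([94.64, 48.86], [92, 46, 7, 6, 22])]
```

```bash
python3 - <<'E'
from lib import *
np.set_printoptions(precision=3,suppress=True)
F=[]
for i in range(25):
    s=cams.read_camera("side");F.append(telemetry.get_obs()["force"])
F=np.array(F);print(F.mean(0),F.std(0)/5)
print(s[145:165,325:352,2].tolist() if 0 else "")
h=cv2.cvtColor(s,cv2.COLOR_BGR2HSV)
for r in range(150,162): print(" ".join("%d/%d/%d"%tuple(h[r,c]) for c in range(331,345)))
E
```

```text
[-0.136 -0.21  -0.703] [0.087 0.101 0.09 ]

51/16/114 55/13/115 53/14/74 90/26/20 128/93/11 60/51/10 90/39/13 105/128/8 25/122/23 25/171/91 25/183/113 26/176/110 25/185/106 26/180/105
38/7/145 15/4/139 60/3/78 150/15/17 0/51/5 0/43/6 95/153/10 105/102/10 24/111/23 26/178/86 25/177/111 25/196/104 25/182/105 25/178/103
30/2/137 150/3/91 15/8/65 30/5/47 90/12/22 50/59/13 130/255/3 105/227/9 24/128/20 25/180/85 25/183/107 25/180/102 25/177/101 25/182/98
30/2/131 0/0/73 60/4/63 15/7/69 120/4/65 90/6/45 80/40/19 96/116/11 23/43/24 25/178/83 26/194/100 25/193/99 25/189/96 25/188/95
30/4/144 165/6/87 165/8/61 90/4/68 100/10/76 105/7/78 0/0/59 120/17/44 15/8/63 24/99/88 25/159/96 25/183/96 25/200/92 25/193/91
15/7/156 15/4/125 90/4/72 45/8/66 6/31/83 8/50/96 11/31/90 120/3/83 130/9/87 105/6/87 25/32/88 25/92/89 26/158/87 25/172/89
15/4/125 20/6/139 0/0/120 8/68/117 9/142/160 10/162/159 10/129/119 10/43/89 90/3/83 105/6/86 110/9/89 165/6/89 27/26/88 24/46/88
150/3/95 10/8/100 30/4/137 9/25/166 9/82/159 9/140/138 10/155/105 10/132/85 8/69/85 5/18/83 0/0/87 0/0/88 150/3/91 60/3/91
112/65/117 15/5/100 30/8/98 30/3/98 6/13/98 0/8/96 10/17/91 11/61/84 11/85/90 9/52/84 15/6/80 0/3/88 15/6/92 150/3/91
111/118/119 111/33/109 24/13/100 18/14/93 30/3/88 90/3/92 90/3/90 0/0/88 30/3/92 20/8/95 15/5/95 15/5/98 165/5/96 30/8/97
110/165/111 111/139/117 113/51/105 0/5/94 10/8/95 30/11/93 23/11/92 30/3/92 60/3/91 15/5/93 30/8/92 15/6/90 30/3/90 30/3/90
111/61/100 109/167/99 109/200/106 111/146/112 111/84/100 110/9/88 24/14/92 24/14/93 20/8/90 10/8/92 18/14/92 23/11/91 23/11/91 15/6/91
```

The average wrist force of −0.70 N matches an empty cup (0.59 N). Carry the cup off, and check the jar while its view is free.

Request:
arm_command:
  series: "0 0 -35 0 255;0 0 -35 0 255;-9 -32 0 0 255;-9 -32 0 0 255;-9 -32 0 0 255;-9 -32 0 0 255;-9 -32 0 0 255;0 0 0 0.121 255;0 0 0 0.121 255;0 0 0 0.121 255;0 0 0 0.121 255;0 0 0 0.121 255;0 0 0 0.121 255;0 0 0 0.121 255;0 0 0 0.121 255;0 0 0 0.121 255;0 0 0 0.121 255;0 0 0 0.121 255;0 0 0 0.121 255;0 0 0 0.121 255"

```text
time_s: 42.5
tool_pos: [0.4695, 0.0297, 0.2573]
tool_rot: [179.7, -1.7, -0.6]
force: [0.6, 0.8, -0.6]
grip_width: 0.0483
grasp_force: 10.0
```

```bash
python3 - <<'E'
from lib import *
np.set_printoptions(precision=4,suppress=True)
go(.48,.03,.033,0)
t=cams.read_camera("top");s=cams.read_camera("side");cv2.imwrite("pics/top15.png",t);cv2.imwrite("pics/side15.png",s)
t0=cv2.imread("pics/top0.png")
for nm,i in(("now",t),("before",t0)):
  h=hsv(i,(0,80,40),(16,230,230))[120:290,200:420]
  print(nm,[((q+[200,120]).tolist(),st[2:].tolist()) for q,st in blobs(h,3)])
h=hsv(s,(0,80,60),(16,230,230))[90:290,240:440];print("side",[((q+[240,90]).tolist(),st[2:].tolist()) for q,st in blobs(h,3)])
H=cv2.cvtColor(t,cv2.COLOR_BGR2HSV)
for r in range(157,184): print(r," ".join("%3d/%3d"%(H[r,c,0] if H[r,c,1]>60 else 0,H[r,c,2]) for c in range(302,330)))
print(proj("top",[[.63,.0855,.177],[.596,.0855,.177],[.63,.0515,.177],[.63,.0855,.1]]))
E
```

```text
t=42.5 at [0.4695 0.0297 0.2573] rot [179.7  -1.7  -0.6] w 48.3 gf 10.0 F [ 0.6  0.8 -0.6] -> turn -0.010, shift [  3.9  -1.4 224.5]
now [([393.94, 131.46], [26, 25, 536]), ([320.96, 170.46], [7, 13, 57]), ([311.2, 171.61], [10, 9, 54]), ([364.78999999999996, 189.12], [8, 6, 33]), ([414.96000000000004, 245.56], [13, 26, 180]), ([286.57, 270.74], [26, 19, 164])]
before [([393.90999999999997, 131.46], [26, 25, 535]), ([365.25, 188.91], [7, 7, 32]), ([414.90999999999997, 245.53], [13, 26, 178]), ([360.55, 248.65], [12, 11, 84]), ([287.1, 270.38], [25, 19, 154])]
side [([247.15, 95.49], [17, 14, 196]), ([248.07, 120.63], [17, 23, 234]), ([336.29, 156.57], [4, 2, 7]), ([360.64, 202.64], [10, 13, 61]), ([435.6, 222.51], [10, 37, 259])]
157 108/142 109/142 111/137   0/145   0/173   0/168   0/176   0/189   0/179   0/155   0/144   0/145   0/141   0/140   0/147   0/145   0/145   0/155   0/165   0/163   0/159   0/154   0/163   0/142 113/122 109/138 108/150 108/152
158 110/133 115/140   0/167   0/164   0/182   0/184   0/157   0/141   0/128   0/107   0/ 93   0/ 93   0/ 95   0/ 96   0/ 99   0/ 99 
[... 5180 characters left out ...]
 29/ 72  30/ 73  30/ 73  29/ 74  29/ 74  29/ 76  28/ 79  30/ 65   0/ 54  28/ 67  30/ 74  31/ 76  29/ 75  30/ 75  29/ 76  29/ 76  30/ 76  30/ 76  29/ 78  29/ 77
182   0/215   0/217   0/219   0/204   0/162   0/100  30/ 65  29/ 73  29/ 76  29/ 76  30/ 76  27/ 78  29/ 78  29/ 79  29/ 80  29/ 70   0/ 62  30/ 71  30/ 77  29/ 77  30/ 77  29/ 78  30/ 78  30/ 79  30/ 78  29/ 79  28/ 80  30/ 80
183   0/216   0/217   0/219   0/224   0/209   0/136   0/ 70  30/ 75  29/ 79  30/ 78  31/ 78  29/ 80  29/ 80  30/ 81  29/ 82  27/ 76   0/ 63  27/ 72  30/ 79  28/ 79  29/ 80  30/ 79  29/ 81  28/ 81  29/ 82  29/ 82  30/ 81  30/ 83
[[315.0448 166.3709]
 [314.6813 178.0599]
 [327.0433 166.6658]
 [315.7387 172.9394]]
```

The top mask shows terracotta (over 110 px) inside the jar and none spilled on the deck. Next, push the cup's mouth against the mill's front face to bring it back towards horizontal.

Request:
arm_command:
  series: "0.7 -0.2 37.4 -0.01 255;0.7 -0.2 37.4 0 255;0.7 -0.2 37.4 0 255;0.7 -0.2 37.4 0 255;0.6 -0.2 37.4 0 255;0.6 -0.2 37 0 255;0 0 0 0 255;15 0 0 0 255;15 0 0 0 255;0 0 0 0 255;0 0 0 0 255"

```text
time_s: 43.52
tool_pos: [0.5112, 0.03, 0.0358]
tool_rot: [179.7, -1.8, 0.4]
force: [0.1, -0.1, -0.5]
grip_width: 0.0485
grasp_force: 10.0
```

```bash
python3 - <<'E'
from lib import *
go(.539,.03,.033,0)
E
```

```text
t=43.5 at [0.5112 0.03   0.0358] rot [179.7  -1.8   0.4] w 48.5 gf 10.0 F [ 0.1 -0.1 -0.5] -> turn 0.008, shift [27.7  0.   3.7]
```

Request:
arm_command:
  series: "7 0 2 0 255;7 0 0 0 255;4 0 0 0 255;3 0 0 0 255;0 0 0 0 255"

```text
time_s: 43.93
tool_pos: [0.53, 0.0303, 0.0324]
tool_rot: [179.7, -1.5, 0.4]
force: [-3.0, 2.1, -0.3]
grip_width: 0.0485
grasp_force: 10.0
```

Request:
arm_command:
  series: "2 0 0 0 255;2 0 0 0 255;0 0 0 0 255"

```text
time_s: 44.18
tool_pos: [0.5321, 0.0303, 0.0315]
tool_rot: [179.6, -1.3, 0.4]
force: [-6.0, 1.6, -2.7]
grip_width: 0.0486
grasp_force: 10.0
```

```bash
python3 - <<'E'
from lib import *
np.set_printoptions(precision=4,suppress=True)
go(.539,.03,.033,0)
s=cams.read_camera("side");cv2.imwrite("pics/side16.png",s)
m=hsv(s,(20,100,40),(35,255,255));n,l,st,c=cv2.connectedComponentsWithStats(m)
i=1+np.argmax([st[k,4] if 220<c[k][0]<400 and 120<c[k][1]<300 else 0 for k in range(1,n)]);print(st[i],c[i])
mm=l==i;v=cv2.cvtColor(s,cv2.COLOR_BGR2HSV)[...,2];x0,y0,w,h=st[i][:4]
for r in range(y0,y0+h): print(r,"".join(f"{v[r,q]:4d}" if mm[r,q] else "   ." for q in range(x0,x0+w)))
y=.03
def planey(uv,y):
    o,d=ray("side",uv);return (o+d*((y-o[1])/d[:,1])[:,None])
for uv in[(x0,y0),(x0+w,y0),(x0,y0+h),(x0+w,y0+h)]: print(uv,planey([uv],y))
E
```

```text
t=44.2 at [0.5321 0.0303 0.0315] rot [179.6  -1.3   0.4] w 48.6 gf 10.0 F [-6.   1.6 -2.7] -> turn 0.006, shift [ 7.   0.4 -1.4]
[298 204  29  24 520] [311.7192 215.7962]
204    .   .   .   .   .   .   .   .   .   .   .   .   .   .   .   .   .   .   .   .   .   .   .   .   .  53  67  57   .
205    .   .   .   .   .   . 187 187 154 102   .   .   .   .   .   .   .   .   .   .   .   .   .   .  80  85  75  71  43
206    .   .   .   . 196 207 207 209 210 209 207 202 181 142  89  57  45  46   .   .   .   .   .  61  77   .   .   .   .
207    .   .   . 194 205 206 206 206 206 206 197 191 194 195 166 122 105 133 125  68   .   .   .  71  77   .   .   .   .
208    .   . 196 205 204 205 204 205 206 205 210 193 178 183 185 152 111 115 164 145  63   .   .  51  74  68   .   .   .
209    . 186 205 204 204 204 205 204 205 205 206 185 166 169 176 173 147 110 113 113  97  64   .   .  48  64   .   .   .
210    . 194 206 204 204 204 205 204 205 203 205 199 173 159 161 168 167 142 113 111 115 102  71  45  43  40   .   .   .
211    . 201 205 205 203 203 203 203 203 205 205 197 169 147 151 154 157 159 136 1
[... 1498 characters left out ...]
.   .   . 165 181 170 141 110  89  85  88  92  93  94  94  97  99  99  96 100 102 101 101 105 108  86  44   .   .
225    .   .   .   .   .   .   .   .   .   .  86  81  85  87  88  91  91  93  92  95  95  98  97 100 100  82  44   .   .
226    .   .   .   .   .   .   .   .   .   .   .   .   .   .   .  82  83  85  86  89  88  88  92  94  96  80  43   .   .
227    .   .   .   .   .   .   .   .   .   .   .   .   .   .   .   .   .   .   .   .   .   .  84  86  88  89  62   .   .
(np.int32(298), np.int32(204)) [[0.4652 0.03   0.1036]]
(np.int32(327), np.int32(204)) [[0.5498 0.03   0.0768]]
(np.int32(298), np.int32(228)) [[0.4638 0.03   0.0332]]
(np.int32(327), np.int32(228)) [[0.551  0.03   0.0024]]
```

Request:
arm_command:
  series: "2 0 0 0 255;2 0 0 0 255;2 0 0 0 255;0 0 0 0 255"

```text
time_s: 44.57
tool_pos: [0.5374, 0.0302, 0.0313]
tool_rot: [179.6, -1.2, 0.3]
force: [-6.3, 1.2, -4.1]
grip_width: 0.0485
grasp_force: 12.0
```

```bash
cat >> lib.py <<'E'
def planey(uv,y):
    o,d=ray("side",uv);return (o+d*((y-o[1])/d[:,1])[:,None])
def disc(s,y=.03,box=(220,400,120,300),thr=165):
    "lit bottom disc of the cup: centre pixel and point on the plane y"
    m=hsv(s,(20,100,thr),(35,255,255));m[:box[2]]=0;m[box[3]:]=0;m[:,:box[0]]=0;m[:,box[1]:]=0
    c,st=max(blobs(m,20),key=lambda q:q[1][4]);e=[st[0]+st[2]/2-.5,st[1]+st[3]/2-.5]
    return st.tolist(),c,planey([c],y)[0]
E
python3 - <<'E'
from lib import *
np.set_printoptions(precision=4,suppress=True)
go(.539,.03,.033,0)
s=cams.read_camera("side");cv2.imwrite("pics/side17.png",s)
for f,P in(("side16",(.5321,.0385)),("side17",None)):
    P=P or telemetry.get_obs()["tool_pos"][[0,2]]+[0,.007]
    st,c,b=disc(cv2.imread(f"pics/{f}.png"));d=P-b[[0,2]]
    print(f,st,c,b,np.hypot(*d),"theta",90+np.degrees(np.arctan2(-d[1],d[0])))
E
```

```text
t=44.6 at [0.5374 0.0302 0.0313] rot [179.6  -1.2   0.3] w 48.5 gf 12.0 F [-6.3  1.2 -4.1] -> turn 0.006, shift [ 1.6  0.3 -1.7]
side16 [298, 205, 17, 20, 208] [304.22 213.89] [0.4824 0.03   0.0692] 0.05841090356765744 theta 121.69566058377592
side17 [298, 209, 21, 20, 220] [305.5  216.47] [0.486  0.03   0.0603] 0.055917145041846084 theta 113.19141427949538
```

Request:
arm_command:
  series: "1 0 2 0 255;1 0 2 0 255;1 0 2 0 255;0 0 0 0 255"

```text
time_s: 44.95
tool_pos: [0.5376, 0.03, 0.0255]
tool_rot: [179.7, -0.8, 0.3]
force: [-14.6, 0.7, 7.0]
grip_width: 0.0485
grasp_force: 16.4
```

```bash
python3 - <<'E'
from lib import *
np.set_printoptions(precision=4,suppress=True)
go(.539,.03,.033,0)
s=cams.read_camera("side");cv2.imwrite("pics/side18.png",s)
P=telemetry.get_obs()["tool_pos"][[0,2]]+[0,.007]
for thr in(165,197):
    st,c,b=disc(s,thr=thr);d=P-b[[0,2]]
    print(st,c,b,np.hypot(*d),"theta",90+np.degrees(np.arctan2(-d[1],d[0])))
E
```

```text
t=45.0 at [0.5376 0.03   0.0255] rot [179.7  -0.8   0.3] w 48.5 gf 16.4 F [-14.6   0.7   7. ] -> turn 0.004, shift [ 1.5  0.  -7.5]
[299, 211, 20, 20, 221] [305.87 218.3 ] [0.487  0.03   0.0545] 0.05512812369056646 theta 113.52785741013983
[304, 211, 14, 4, 33] [310.39 212.12] [0.5004 0.03   0.0685] 0.05182359185747037 theta 134.07479600385577
```

The mouth is against the wall and the cup is now about 106°. Next, its bottom goes against the mill's left deck edge to swing it upright.

Request:
arm_command:
  series: "-20 0 0 0 255;-20 0 0 0 255;0 0 -35 0 255;0 0 -35 0 255;0 0 -35 0 255;0 0 -35 0 255;0 0 -35 0 255;0 0 0 -0.121 255;0 0 0 -0.121 255;0 0 0 -0.121 255;0 0 0 -0.121 255;0 0 0 -0.121 255;0 0 0 -0.121 255;0 0 0 -0.121 255;0 0 0 -0.121 255;0 0 0 -0.121 255;0 0 0 -0.121 255;0 0 0 -0.121 255;0 0 0 -0.121 255;0 0 0 -0.121 255"

```text
time_s: 46.67
tool_pos: [0.4999, 0.0307, 0.2014]
tool_rot: [178.2, 0.3, 90.8]
force: [-1.0, 0.3, 0.3]
grip_width: 0.0484
grasp_force: 10.0
```

Request:
arm_command:
  series: "34 11 0 0 255;34 11 0 0 255;34 11 0 0 255;34 11 0 0 255;34 11 0 0 255;34 11 0 0 255;34 11 0 0 255;0 0 0 0 255;0 0 0 0 255;0 0 0 0 255"

```text
time_s: 47.5
tool_pos: [0.5747, 0.2689, 0.2017]
tool_rot: [178.3, 0.4, 90.5]
force: [-0.1, -0.7, -0.6]
grip_width: 0.0486
grasp_force: 10.0
```

```bash
python3 - <<'E'
from lib import *
np.set_printoptions(precision=4,suppress=True)
go(.575,.256,.0655,90)
s=cams.read_camera("side");t=cams.read_camera("top");cv2.imwrite("pics/side19.png",s);cv2.imwrite("pics/top19.png",t)
m=hsv(s,(20,100,40),(35,255,255));m[:, :240]=0;m[:80]=0;m[250:]=0
print([(c.tolist(),st.tolist()) for c,st in blobs(m,40)])
for z in (.07,):print(plane("top",[(288,153)],z))
# terracotta inside jar
h=hsv(t,(0,80,40),(16,230,230))[140:200,280:350];print([((q+[280,140]).tolist(),st[2:].tolist()) for q,st in blobs(h,3)])
E
```

```text
t=47.5 at [0.5747 0.2689 0.2017] rot [178.3   0.4  90.5] w 48.6 gf 10.0 F [-0.1 -0.7 -0.6] -> turn 0.008, shift [-11.9  -3.7 136.2]
[([285.67, 95.99], [273, 92, 29, 9, 76]), ([294.97, 123.41], [283, 114, 25, 20, 415])]
[[0.6986 0.1741 0.07  ]]
[([321.14, 170.29], [6, 11, 51]), ([310.98, 171.76], [11, 9, 54])]
```

Request:
arm_command:
  series: "0 -1 34 0 255;0 -1 34 0 255;0 -1 34 0 255;0 -1 34 0 255;0 0 0 0 255;0 0 0 0 255;0 0 0 0 255"

```text
time_s: 48.18
tool_pos: [0.5757, 0.2685, 0.0682]
tool_rot: [178.2, 0.3, 90.4]
force: [0.6, 0.1, -0.5]
grip_width: 0.0487
grasp_force: 10.0
```

```bash
python3 - <<'E'
from lib import *
np.set_printoptions(precision=4,suppress=True)
go(.575,.256,.0655,90)
print(plane("top",[(290.2,151.2),(287.2,200.8)],.07))
s=cams.read_camera("side");cv2.imwrite("pics/side20.png",s)
m=hsv(s,(20,100,40),(35,255,255));n,l,st,c=cv2.connectedComponentsWithStats(m)
i=1+np.argmax([st[k,4] if 240<c[k][0]<400 and 110<c[k][1]<250 else 0 for k in range(1,n)]);print(st[i],c[i])
mm=l==i;v=cv2.cvtColor(s,cv2.COLOR_BGR2HSV)[...,2];x0,y0,w,h=st[i][:4]
for r in range(y0,y0+h): print(r,"".join(f"{v[r,q]:4d}" if mm[r,q] else "   ." for q in range(x0,x0+w)))
E
```

```text
t=48.2 at [0.5757 0.2685 0.0682] rot [178.2   0.3  90.4] w 48.7 gf 10.0 F [ 0.6  0.1 -0.5] -> turn 0.007, shift [-12.5  -0.8   2.8]
[[0.7046 0.1675 0.07  ]
 [0.5484 0.1703 0.07  ]]
[284 157  25  20 385] [296.2468 166.3584]
157    .   .   .   .   . 156 122 112 124 127   .   .   .   .   .   .   .   .   .   .   .   .   .   .   .
158    .   .   . 160 147 182 169 117 112 109 112 110  99  79  58  44   .   .   .   .   .   .   .   .   .
159   41 138 172 198 186 132 124 117 116 115 113 114 112 111 109 110 113  97  69   .   .   .   .   .   .
160    . 108 196 196 135 117 120 120 122 121 118 120 119 116 117 117 120 117 118 118 121   .   .   .   .
161    . 103 192 188 126 120 123 122 122 122 123 120 122 123 122 116 119 117 118 117 115 117 118   .   .
162    .  99 135 133 121 124 125 124 124 124 122 125 118 116 116 116 116 117 116 115 117 116 118   .   .
163    .  93 125 124 123 124 126 124 125 125 123 122 120 117 117 118 117 117 116 116 117 115 117 118   .
164    .  78 117 124 123 124 124 124 125 124 126 122 115 115 117 117 116 117 117 116 116 114 116 115 119
165    .  73 110 125 123 123 121 124 
[... 522 characters left out ...]
13 115 120 119 117 115 115 117 117 115 117 116 118 117 116 114 118   .
171    .   .  79 103 105 106 108 108 110 109 109 116 116 115 117 118 115 117 116 117 116 118 119 119  98
172    .   .   .  87  92  99 101 102 106 105 115 119 115 118 117 117 116 116 116 116 117 116 121 109   .
173    .   .   .   .   .  82  91  95  98 101 109 116 117 118 117 115 117 118 116 117 117 122 122  97   .
174    .   .   .   .   .   .   .   .  84  90  96 105 115 119 117 116 115 117 117 120 120 120  92   .   .
175    .   .   .   .   .   .   .   .   .   .   .  83 102 115 119 121 122 121 121 119 107  77   .   .   .
176    .   .   .   .   .   .   .   .   .   .   .   .   .   .   . 111 122 124 100  77   .   .   .   .   .
```

Request:
arm_command:
  series: "-10 0 -3 0 255;-10 0 0 0 255;-10 0 0 0 255;-3 0 0 0 255;-2 0 0 0 255;0 0 0 0 255"

```text
time_s: 48.73
tool_pos: [0.5748, 0.233, 0.0695]
tool_rot: [178.3, 0.3, 90.4]
force: [-0.4, -0.3, 1.0]
grip_width: 0.0486
grasp_force: 10.0
```

```bash
python3 - <<'E'
from lib import *
np.set_printoptions(precision=4,suppress=True)
b=planex("side",[(301.6,167.6)],.5755)[0];d=np.array([.2685,.0752])-b[1:];print(b,np.hypot(*d),90+np.degrees(np.arctan2(-d[1],d[0])))
E
```

```text
[0.5755 0.2035 0.098 ] 0.06884399787984391 109.34426653704362
```

Request:
arm_command:
  series: "12 0 0 0 255;0 0 9 0 255;0 0 0 0 255;-5 0 0 0 255;-4 0 0 0 255;-3 0 0 0 255;-2 0 0 0 255;0 0 0 0 255"

```text
time_s: 49.4
tool_pos: [0.5741, 0.2387, 0.0612]
tool_rot: [178.3, -0.2, 90.6]
force: [-0.6, 11.6, 0.3]
grip_width: 0.0489
grasp_force: 10.0
```

Request:
arm_command:
  series: "-1.2 0 -4.8 0 255;-1.2 0 -4.8 0 255;-1.2 0 -4.8 0 255;-1.2 0 -4.8 0 255;0 0 0 0 255"

```text
time_s: 49.82
tool_pos: [0.5739, 0.2297, 0.0806]
tool_rot: [178.3, 0.1, 90.5]
force: [-1.2, 6.1, 1.5]
grip_width: 0.0487
grasp_force: 10.0
```

```bash
python3 - <<'E'
from lib import *
np.set_printoptions(precision=4,suppress=True)
go(.575,.23,.0655,90)
s=cams.read_camera("side");cv2.imwrite("pics/side21.png",s)
m=hsv(s,(20,100,40),(35,255,255));n,l,st,c=cv2.connectedComponentsWithStats(m)
i=1+np.argmax([st[k,4] if 240<c[k][0]<400 and 110<c[k][1]<250 else 0 for k in range(1,n)]);print(st[i],c[i])
mm=l==i;v=cv2.cvtColor(s,cv2.COLOR_BGR2HSV)[...,2];x0,y0,w,h=st[i][:4]
for r in range(y0,y0+h): print(r,"".join(f"{v[r,q]:4d}" if mm[r,q] else "   ." for q in range(x0,x0+w)))
E
```

```text
t=49.8 at [0.5739 0.2297 0.0806] rot [178.3   0.1  90.5] w 48.7 gf 10.0 F [-1.2  6.1  1.5] -> turn 0.009, shift [ 0.3  0.7 15.1]
[291 158  24  26 430] [301.693  170.2256]
158    .   .   . 123 128 140 187 175 114 109   .   .   .   .   .   .   .   .   .   .   .   .   .   .
159    .   . 133 146 206 241 197 130 108 110 143 131   .   .   .   .   .   .   .   .   .   .   .   .
160  103 139 209 246 200 147 128 118 118 112 113 106  73   .   .   .   .   .   .   .   .   .   .   .
161  100 144 207 203 140 122 127 123 123 120 115 111 105  79   .   .   .   .   .   .   .   .   .   .
162  108 198 195 140 125 126 127 127 124 124 121 116 115 104  83  40   .   .   .   .   .   .   .   .
163  113 200 189 134 130 130 130 130 127 126 124 119 116 115 109  82   .   .   .   .   .   .   .   .
164  110 177 171 133 131 132 131 129 129 127 127 122 120 115 115 106  78   .   .   .   .   .   .   .
165  100 136 135 130 133 132 132 130 132 128 126 124 122 118 117 114 106  84   .   .   .   .   .   .
166   80 120 130 132 132 134 133 132 132 130 128 127 126 121 119 116 112 104 103   .   .   .   .   .
167   77 117 130 129
[... 996 characters left out ...]
 .   .   .   .   .  96 110 118 120 110 102 103 104 105 104 107 103 105 105 105 103 104 106   .
178    .   .   .   .   .   .  95 112 117 110 103 104 104 103 102 102 105 103 104 104 102 105   .   .
179    .   .   .   .   .   .   .  88 110 109 106 104 105 105 104 104 102 104 106 107 106 113   .   .
180    .   .   .   .   .   .   .   .  85 105 105 105 103 106 104 106 104 109 107 107 109   .   .   .
181    .   .   .   .   .   .   .   .   .  88 104 105 106 105 106 106 106 107  94  74   .   .   .   .
182    .   .   .   .   .   .   .   .   .   .  93 104 105 103 104  93   .   .   .   .   .   .   .   .
183    .   .   .   .   .   .   .   .   .   .   .   .  85   .   .   .   .   .   .   .   .   .   .   .
```

The cup swung to about 82° with 6 N. Continue the arc.

Request:
arm_command:
  series: "-3.7 0 -5 0 255;-3.7 0 -5 0 255;-3.7 0 -5 0 255;-5 0 -3.6 0 255;-5 0 -3.6 0 255;-5 0 -3.6 0 255;0 0 0 0 255"

```text
time_s: 50.45
tool_pos: [0.5738, 0.2016, 0.1067]
tool_rot: [178.3, 0.2, 90.4]
force: [-1.7, 3.6, 6.2]
grip_width: 0.0486
grasp_force: 10.0
```

Request:
arm_command:
  series: "-5.5 0 -1.5 0 255;-5.5 0 -1.5 0 255;-5.5 0 -1.5 0 255;-5.5 0 -1.5 0 255;0 0 0 0 255"

```text
time_s: 50.87
tool_pos: [0.5738, 0.1775, 0.112]
tool_rot: [178.3, 0.4, 90.4]
force: [-1.6, 1.3, 6.1]
grip_width: 0.0485
grasp_force: 10.0
```

```bash
cat >> lib.py <<'E'
def cupmask(s,box=(220,420,90,260)):
    m=hsv(s,(20,100,40),(35,255,255));n,l,st,c=cv2.connectedComponentsWithStats(m)
    i=1+np.argmax([st[k,4] if box[0]<c[k][0]<box[1] and box[2]<c[k][1]<box[3] else 0 for k in range(1,n)]);print(st[i],c[i])
    mm=l==i;x0,y0,w,h=st[i][:4]
    for r in range(y0,y0+h): q=np.where(mm[r])[0];print(r,q.min(),q.max(),end="; ")
    print()
E
python3 - <<'E'
from lib import *
np.set_printoptions(precision=4,suppress=True)
go(.575,.18,.115,90)
s=cams.read_camera("side");cv2.imwrite("pics/side22.png",s);cupmask(s)
E
```

```text
t=50.9 at [0.5738 0.1775 0.112 ] rot [178.3   0.4  90.4] w 48.5 gf 10.0 F [-1.6  1.3  6.1] -> turn 0.006, shift [ 2.4  1.3 -3. ]
[299 155  20  29 441] [307.8231 169.2585]
155 310 314; 156 305 313; 157 300 314; 158 300 314; 159 300 314; 160 299 314; 161 300 315; 162 300 315; 163 300 315; 164 300 315; 165 300 315; 166 300 315; 167 300 315; 168 300 315; 169 300 316; 170 300 316; 171 299 316; 172 300 316; 173 300 316; 174 300 316; 175 300 317; 176 300 317; 177 300 317; 178 300 318; 179 301 318; 180 301 316; 181 301 314; 182 301 310; 183 303 306;
```

The cup's side edges are now nearly vertical in the side view. Move it over the tray.

Request:
arm_command:
  series: "0 0 -15 0 255;0 0 -15 0 255;25 1.5 0 0 255;25 1.5 0 0 255;25 1.5 0 0 255;25 1.5 0 0 255;25 1.5 0 0 255;25 1.5 0 0 255;25 1.5 0 0 255;0 0 0 0 255;0 0 20 0 255;0 0 20 0 255;0 0 20 0 255;0 0 10 0 255;0 0 0 0 255;0 0 0 0 255"

```text
time_s: 52.25
tool_pos: [0.5838, 0.353, 0.0699]
tool_rot: [178.4, 0.4, 90.4]
force: [0.4, -0.4, -0.3]
grip_width: 0.0486
grasp_force: 10.0
```

```bash
python3 - <<'E'
from lib import *
np.set_printoptions(precision=4,suppress=True)
go(.585,.353,.057,90)
s=cams.read_camera("side");cv2.imwrite("pics/side23.png",s);cupmask(s)
t=cams.read_camera("top");g=hsv(t,(50,100,50),(75,255,255));g[:,270:]=0;print([(c.tolist(),st.tolist()) for c,st in blobs(g,40)])
h=hsv(t,(0,80,40),(16,230,230))[140:210,270:400];print([((q+[270,140]).tolist(),st[2:].tolist()) for q,st in blobs(h,3)])
E
```

```text
t=52.2 at [0.5838 0.353  0.0699] rot [178.4   0.4  90.4] w 48.6 gf 10.0 F [ 0.4 -0.4 -0.3] -> turn 0.008, shift [ 0.1  0.9 12.9]
[274 146  18  25 349] [281.5616 158.0659]
146 281 286; 147 278 287; 148 274 287; 149 274 287; 150 274 287; 151 274 288; 152 274 288; 153 274 288; 154 274 288; 155 274 288; 156 274 288; 157 274 288; 158 275 289; 159 274 289; 160 274 289; 161 274 289; 162 274 289; 163 275 290; 164 275 290; 165 275 291; 166 275 291; 167 276 290; 168 276 288; 169 276 284; 170 277 280; 
[([243.08, 191.7], [231, 168, 25, 45, 637])]
[([392.59000000000003, 141.67], [16, 5, 63]), ([320.95, 170.04], [7, 12, 56]), ([311.26, 171.49], [10, 8, 53]), ([365.40999999999997, 188.69], [6, 6, 29])]
```

Lower to the floor and press gently flat.

Request:
arm_command:
  series: "0 0 5 0 255;0 0 4 0 255;0 0 2 0 255;0 0 2 0 255;0 0 0 0 255"
  squeeze: 5

```text
time_s: 52.77
tool_pos: [0.5838, 0.3538, 0.057]
tool_rot: [178.4, 0.4, 90.5]
force: [-0.4, 1.0, 0.5]
grip_width: 0.0484
grasp_force: 5.0
```

Request:
arm_command:
  series: "0 0 1.5 0 255;0 0 1.5 0 255;0 0 0 0 255"

```text
time_s: 53.02
tool_pos: [0.5841, 0.3539, 0.0542]
tool_rot: [178.4, 0.4, 90.5]
force: [-0.4, -0.1, -1.2]
grip_width: 0.0487
grasp_force: 5.0
```

Request:
arm_command:
  series: "0 0 1.5 0 255;0 0 1.5 0 255;0 0 1.5 0 255;0 0 0 0 255"

```text
time_s: 53.35
tool_pos: [0.5841, 0.3538, 0.0496]
tool_rot: [178.4, 0.4, 90.5]
force: [-0.5, -0.5, -1.5]
grip_width: 0.0489
grasp_force: 5.0
```

```bash
python3 - <<'E'
from lib import *
np.set_printoptions(precision=4,suppress=True)
go(.585,.353,.057,90)
s=cams.read_camera("side");cupmask(s)
print(proj("side",[[.584,.354,.003],[.584,.354,.071]]),telemetry.get_obs()["wrist_torque"])
E
```

```text
t=53.4 at [0.5841 0.3538 0.0496] rot [178.4   0.4  90.5] w 48.9 gf 5.0 F [-0.5 -0.5 -1.5] -> turn 0.008, shift [-0.8  1.1 -7.4]
[274 151  17  26 349] [281.7622 163.788 ]
151 286 286; 152 280 287; 153 276 287; 154 274 287; 155 274 287; 156 274 288; 157 274 288; 158 274 288; 159 274 288; 160 274 289; 161 275 288; 162 275 288; 163 275 288; 164 275 289; 165 275 290; 166 274 290; 167 274 289; 168 275 289; 169 275 290; 170 275 290; 171 276 290; 172 276 290; 173 276 290; 174 276 288; 175 277 285; 176 277 280; 
[[280.3612 175.1568]
 [279.6422 155.649 ]] [-0.1007  0.0911  0.02  ]
```

Request:
arm_command:
  series: "0 0 1.5 0 255;0 0 1.5 0 255;0 0 0 0 255"

```text
time_s: 53.65
tool_pos: [0.5848, 0.3543, 0.048]
tool_rot: [178.3, 0.3, 90.5]
force: [-0.5, 0.4, 4.0]
grip_width: 0.0487
grasp_force: 5.0
```

Request:
arm_command:
  series: "0 0 1.5 0 255;0 0 1.5 0 255;0 0 0 0 255"

```text
time_s: 53.9
tool_pos: [0.5848, 0.3544, 0.0453]
tool_rot: [178.3, 0.3, 90.5]
force: [-2.0, -1.2, 5.4]
grip_width: 0.0486
grasp_force: 5.0
```

Request:
arm_command:
  series: "0 0 1.5 0 255;0 0 1.5 0 255;0 0 0 0 255"

```text
time_s: 54.15
tool_pos: [0.5848, 0.3543, 0.0423]
tool_rot: [178.3, 0.3, 90.5]
force: [-1.9, -0.9, 6.3]
grip_width: 0.0486
grasp_force: 5.0
```

```bash
python3 - <<'E'
from lib import *
s=cams.read_camera("side");cupmask(s)
E
```

```text
[274 152  18  25 354] [281.97175141 164.11016949]
152 282 287; 153 278 287; 154 274 287; 155 274 288; 156 274 288; 157 274 288; 158 274 288; 159 274 288; 160 274 289; 161 275 289; 162 275 289; 163 275 289; 164 275 289; 165 275 290; 166 275 290; 167 275 289; 168 274 290; 169 275 290; 170 275 290; 171 276 290; 172 276 290; 173 276 291; 174 276 289; 175 277 286; 176 277 283;
```

Request:
arm_command:
  series: "0 0 0 0 100;0 0 0 0 80;0 0 0 0 50;0 0 0 0 0;0 0 0 0 0;0 0 -20 0 0;0 0 -30 0 0;0 0 -35 0 0;0 0 -35 0 0;0 0 -20 0 0;0 0 0 0 0"

```text
time_s: 55.12
tool_pos: [0.5834, 0.356, 0.1874]
tool_rot: [177.9, 0.0, 90.5]
force: [0.2, 0.7, 0.2]
grip_width: 0.0868
grasp_force: 0.0
```

```bash
python3 - <<'E'
from lib import *
np.set_printoptions(precision=4,suppress=True)
go(.4235,.2915,.18,None)
s=cams.read_camera("side");cv2.imwrite("pics/side24.png",s);cupmask(s)
t=cams.read_camera("top");cv2.imwrite("pics/top24.png",t)
H=cv2.cvtColor(t,cv2.COLOR_BGR2HSV)
m=hsv(t,(20,100,60),(35,255,255))[:,:300];print([(c.tolist(),st.tolist()) for c,st in blobs(m,6)])
k=np.uint8(H[225:260,225:270,2]<45)*255;print("knob top",[((c+[225,225]).tolist(),st.tolist()) for c,st in blobs(k,6)])
k=np.uint8(cv2.cvtColor(s,cv2.COLOR_BGR2HSV)[175:205,230:255,2]<45)*255;print("knob side",[((c+[230,175]).tolist(),st.tolist()) for c,st in blobs(k,6)])
E
```

```text
t=55.1 at [0.5834 0.356  0.1874] rot [177.9   0.   90.5] w 86.8 gf 0.0 F [0.2 0.7 0.2] -> turn 0.000, shift [ -63.2 -160.6    1.5]
[276 155  17  27 399] [283.9549 167.7343]
155 280 288; 156 278 290; 157 277 291; 158 276 292; 159 276 291; 160 276 291; 161 276 291; 162 276 291; 163 276 291; 164 276 291; 165 276 292; 166 276 292; 167 277 291; 168 277 291; 169 277 291; 170 277 291; 171 277 291; 172 277 291; 173 277 291; 174 277 291; 175 277 291; 176 277 292; 177 277 292; 178 277 292; 179 277 291; 180 279 290; 181 282 286; 
[([235.55, 190.2], [226, 181, 20, 20, 299]), ([81.33, 371.0], [79, 369, 5, 5, 6]), ([102.83, 369.17], [101, 368, 5, 3, 6])]
knob top [([230.14, 244.53], [0, 3, 12, 32, 66]), ([246.5, 251.25], [18, 24, 7, 6, 20])]
knob side [([233.05, 190.24], [0, 9, 7, 14, 82]), ([235.0, 203.82], [0, 28, 11, 2, 11])]
```

The cup stands upright and empty in the tray. The lid's knob seems to have shifted, so I measure it over a wider box.

```bash
python3 - <<'E'
from lib import *
np.set_printoptions(precision=4,suppress=True)
def lid(t,s):
    H=cv2.cvtColor(t,cv2.COLOR_BGR2HSV);g=np.uint8((H[...,2]>165)&(H[...,1]<40))*255
    print("plate",[(c.tolist(),st.tolist()) for c,st in blobs(g,60) if 180<c[0]<300 and 205<c[1]<290])
    k=np.uint8(H[...,2]<40)*255
    print("knobT",[(c.tolist(),st.tolist()) for c,st in blobs(k,6) if 190<c[0]<300 and 215<c[1]<285])
    H=cv2.cvtColor(s,cv2.COLOR_BGR2HSV);k=np.uint8(H[...,2]<40)*255
    print("knobS",[(c.tolist(),st.tolist()) for c,st in blobs(k,10) if 190<c[0]<280 and 160<c[1]<230])
    g=np.uint8((H[...,2]>165)&(H[...,1]<40))*255
    print("plateS",[(c.tolist(),st.tolist()) for c,st in blobs(g,30) if 190<c[0]<280 and 160<c[1]<230])
lid(cv2.imread("pics/top0.png"),cv2.imread("pics/side0.png"))
lid(cv2.imread("pics/top24.png"),cv2.imread("pics/side24.png"))
lid(cv2.imread("pics/top15.png"),cv2.imread("pics/side15.png"))
E
```

```text
plate [([246.75, 242.76], [236, 233, 22, 21, 231])]
knobT [([247.2, 242.87], [244, 241, 6, 5, 15])]
knobS [([241.32, 187.82], [238, 182, 7, 13, 80]), ([242.73, 201.73], [238, 201, 10, 2, 11])]
plateS [([239.96, 197.1], [234, 194, 16, 6, 48])]
plate [([290.59, 205.97], [283, 198, 18, 15, 61]), ([245.93, 252.43], [235, 241, 23, 24, 301]), ([268.92, 282.32], [262, 275, 15, 16, 145])]
knobT [([233.67, 253.0], [232, 249, 4, 9, 9]), ([246.61, 251.39], [243, 249, 7, 6, 18])]
knobS [([232.99, 190.28], [230, 184, 7, 14, 78])]
plateS [([232.52, 196.93], [222, 191, 23, 12, 129]), ([211.71, 215.39], [206, 212, 11, 8, 51])]
plate [([246.15, 244.33], [236, 233, 22, 23, 292]), ([268.94, 282.36], [262, 275, 15, 16, 140])]
knobT [([247.21, 243.0], [244, 241, 6, 5, 14])]
knobS [([241.29, 187.87], [238, 182, 7, 13, 79]), ([243.14, 201.57], [237, 200, 13, 3, 14])]
plateS [([240.88, 194.73], [231, 189, 22, 11, 110]), ([210.83, 215.5], [206, 212, 11, 8, 36])]
```

```bash
python3 - <<'E'
from lib import *
np.set_printoptions(precision=4,suppress=True)
for nm,p,k,ks in(("before",(246.5,243),(247.2,242.87),(241.3,187.8)),("now",(246.0,252.5),(246.61,251.39),(233,190.3))):
    print(nm,"plate",plane("top",[p],.014),"knobtop",plane("top",[k],.052),"knob side mid",plane("side",[ks],.034),tri(k,ks))
go(.39,.29,.18)
t=cv2.imread("pics/top24.png");h=hsv(t,(0,80,40),(16,230,230))[140:210,270:400];print([((q+[270,140]).tolist(),st.tolist()) for q,st in blobs(h,3)])
H=cv2.cvtColor(t,cv2.COLOR_BGR2HSV)
for r in range(157,182): print(r," ".join("%3d"%(H[r,c,2]) + ("*" if H[r,c,1]>60 and H[r,c,0]<16 else " ") for c in range(302,330)))
E
```

```text
before plate [[0.4226 0.2961 0.014 ]] knobtop [[0.4197 0.2872 0.052 ]] knob side mid [[0.4251 0.292  0.034 ]] (array([0.4225, 0.2896, 0.0357]), np.float64(0.0030141600176070717))
now plate [[0.3933 0.296  0.014 ]] knobtop [[0.3941 0.2875 0.052 ]] knob side mid [[0.3988 0.291  0.034 ]] (array([0.3968, 0.29  , 0.0349]), np.float64(0.003126089406499592))
t=55.2 at [0.581  0.3549 0.1819] rot [178.3   0.3  90.5] w 86.5 gf 0.0 F [-0.5  0.3 -1.1] -> turn 0.000, shift [ -63.3 -191.5   -3.6]
[([392.59000000000003, 141.67], [114, 0, 16, 5, 63]), ([320.95, 170.04], [48, 25, 7, 12, 56]), ([311.23, 171.44], [37, 28, 10, 8, 52]), ([365.29, 188.71], [93, 46, 6, 6, 31])]
157  84   82   79   81   95   96  114  149  155  150  148  151  145  144  150  149  150  160  170  168  164  159  167  146  125  142  155  156 
158  78   79   94   90  104  138  142  143  132  111   95   96   99  100  102  101  116  140  153  169  178  195  194  175  155  137  143  154 
159  76   79   97  107  127  156  138  104   89   88   86   88   95   98  101  102  104  109  123  151  180  192  194  188  162  119  110  117 
160 
[... 2462 characters left out ...]
  70   76  117  158  161  169  161  139  126  123  125  149  153  155  172  162  129  109   93   83   83   89  110  118  118 
178 121  121  104   83   69   86  105  135  163  164  157  156  155  153  159  148  146  144  126  101   94   90   85   85   96  114  118  119 
179 119  119  104   90   77   72   75   98  116  127  135  145  146  143  135  120  108   98   97   91   85   88   85   88  107  118  117  116 
180 119  119  111   95   78   74   75   78   89  102  112  115  115  113  100   99  100   92   87   89   89   88   85   95  112  116  112  116 
181 119  120  119   99   83   78   77   80   82   84   92  103  103  100   97   94   93   92   91   90   87   83   82  106  119  117  120  164
```

Lid now at about (0.397, 0.290) after a knock; jar shows lumps and a cylinder, no strays. Fetch the lid.

Request:
arm_command:
  series: "-10.6 -30.8 -0.5 0 138;-10.6 -30.8 -0.5 0 138;-10.6 -30.8 -0.5 0 138;-10.6 -30.8 -0.5 0 138;-10.6 -30.8 -0.5 0 138;-10.6 -30.8 -0.5 0 138;0 0 0 0 138;0 0 0 0 138;0 0 0 0 138"
  squeeze: 20

```text
time_s: 55.97
tool_pos: [0.3963, 0.2895, 0.1784]
tool_rot: [178.4, 0.4, 90.5]
force: [0.0, 0.2, 0.4]
grip_width: 0.0415
grasp_force: 0.0
```

```bash
python3 - <<'E'
from lib import *
np.set_printoptions(precision=4,suppress=True)
go(.397,.290,.021)
s=cams.read_camera("side");H=cv2.cvtColor(s,cv2.COLOR_BGR2HSV);k=np.uint8(H[...,2]<40)*255
print("knobS",[(c.tolist(),st.tolist()) for c,st in blobs(k,10) if 190<c[0]<280 and 170<c[1]<230])
E
```

```text
t=56.0 at [0.3963 0.2895 0.1784] rot [178.4   0.4  90.5] w 41.5 gf 0.0 F [0.  0.2 0.4] -> turn 0.000, shift [  1.5  -3.8 157.3]
knobS [([232.99, 190.28], [230, 184, 7, 14, 78])]
```

Request:
arm_command:
  series: "0.5 -1 32 0 138;0.5 -1 35 0 138;0.5 -1 35 0 138;0 -0.8 30 0 138;0 0 25 0 138;0 0 0 0 138;0 0 0 0 138;0 0 0 0 255;0 0 0 0 255;0 0 0 0 255;0 0 0 0 255;0 0 0 0 255"

```text
time_s: 57.02
tool_pos: [0.3979, 0.291, 0.0235]
tool_rot: [178.2, 0.2, 90.5]
force: [-0.3, -0.6, 5.8]
grip_width: 0.0216
grasp_force: 19.9
```

```bash
python3 - <<'E'
from lib import *
go(.630,.0855,.23)
E
```

```text
t=57.0 at [0.3979 0.291  0.0235] rot [178.2   0.2  90.5] w 21.6 gf 19.9 F [-0.3 -0.6  5.8] -> turn 0.000, shift [-208.2  236.6 -198.6]
```

Request:
arm_command:
  series: "0 0 -20 0 255;0 0 -35 0 255;0 0 -40 0 255;0 0 -40 0 255;0 0 -40 0 255;-23 26.3 -2.6 0 255;-23 26.3 -2.6 0 255;-23 26.3 -2.6 0 255;-23 26.3 -2.6 0 255;-23 26.3 -2.6 0 255;-23 26.3 -2.6 0 255;-23 26.3 -2.6 0 255;-23 26.3 -2.6 0 255;-23 26.3 -2.6 0 255;0 0 0 0 255;0 0 0 0 255;0 0 0 0 255;0 0 0 0 255"

```text
time_s: 58.52
tool_pos: [0.6285, 0.088, 0.2281]
tool_rot: [178.4, 0.3, 90.6]
force: [0.0, 0.8, -0.4]
grip_width: 0.0213
grasp_force: 19.9
```

```bash
python3 - <<'E'
from lib import *
np.set_printoptions(precision=4,suppress=True)
go(.6303,.0858,.203)
s=cams.read_camera("side");cv2.imwrite("pics/side25.png",s)
H=cv2.cvtColor(s,cv2.COLOR_BGR2HSV)
for r in range(136,172): print(r," ".join("%3d"%H[r,c,2] for c in range(322,364)))
E
```

```text
t=58.5 at [0.6285 0.088  0.2281] rot [178.4   0.3  90.6] w 21.3 gf 19.9 F [ 0.   0.8 -0.4] -> turn 0.000, shift [-2.1  1.  25.1]
136 102  86  74  60  49  42  75 140 167 176 180 174 148 100  55  23  10  12  16  11  11  11   8  41  98 102  94 147 170 175 137 111 129 141 141 143 158 175 180 180 183 181
137  80  69  56  47  44  56 137 175 178 175 174 173 174 173 153  96  28   5  16  13  11   6   9  39  81  88  85 102 110 108  95  86 109 134 141 139 138 151 165 176 182 184
138  63  49  47  43  44  70 149 179 176 174 173 172 175 178 179 138  64  16   9  10   4   9  11  42  77  88  88  89  87  85  85  83  89 104 131 138 138 139 143 149 166 178
139  45  48  47  45  45  65 147 179 174 173 174 175 177 142 110  97  78  56  43  35  34  48  50  75  89  91  91  87  87  95  90  86  85 100 134 140 136 137 137 137 142 158
140  47  49  46  46  41  57 134 171 174 176 176 178 175 135  88  87  88  91  89  89  88  87  89  91  92  90  88  89  95 143 126  89  80  99 141 152 131 131 137 138 139 137
141  46  45  52  43  38  44 106 141 165 178 177 143 107  92  85  87  90  91  90  92  92  90  91  91  90  88  88
[... 4520 characters left out ...]
 152 152 150
168 148 144 144 145 142 130 124 121 109 101 102  96  93  91  91  90  90  87  89  89  87  86  87  86  85  81  80  78  77  78  72  70  64  65  78  84  83  86 131 151 148 152
169 150 150 149 149 144 133 123 118 109 103 102  97  95  94  92  90  88  89  88  85  87  89  87  84  84  83  80  81  77  75  74  69  64  68  74  77  75  75  82  81  87 133
170 149 149 149 149 145 133 123 116 107 105 101  97  94  92  91  91  88  89  88  90  90  87  87  85  85  84  80  77  78  75  73  68  66  70  79  77  79  76  79  74  71  81
171 150 149 150 153 153 139 123 116 109 102 100  99  94  91  90  92  88  90  89  87  87  86  86  85  84  82  80  79  75  76  72  68  67  72  80  82  78  80  77  78  76  76
```

```bash
python3 - <<'E'
from lib import *
np.set_printoptions(precision=2,suppress=True)
c=np.array([.6303,.0858]);R_=np.array([.848,-.53])
for nm,xy,r,z in(("lid plate",np.array([.6285,.088]),.036,.2155),("jar rim",c,.034,.177),("jar body",c,.034,.150),("jar body0",c,.034,.15)):
    p=proj("side",[[*(xy-r*R_),z],[*xy,z],[*(xy+r*R_),z]]);print(nm,p.tolist())
def edges(f,rows,a,b):
    g=cv2.GaussianBlur(cv2.cvtColor(cv2.imread(f),cv2.COLOR_BGR2GRAY),(1,5),0).astype(float)
    for r in rows:
        d=np.diff(g[r,a:b]);print(r,[(int(a+i),round(d[i])) for i in np.argsort(-abs(d))[:6]])
edges("pics/side25.png",(139,140,154,156,160,164),318,366)
E
```

```text
lid plate [[327.40546787230465, 139.57313654544004], [341.3870440776694, 139.69151613158368], [355.35132472850756, 139.82330274152406]]
jar rim [[328.9979010043973, 153.25699004457994], [342.0200124635391, 153.36396956831268], [355.0267094264503, 153.47968689763326]]
jar body [[328.83565790639994, 162.51661222095768], [341.7261438682502, 162.61950570495543], [354.60169478892675, 162.7290544123318]]
jar body0 [[328.83565790639994, 162.51661222095768], [341.7261438682502, 162.61950570495543], [354.60169478892675, 162.7290544123318]]
139 [(327, 78), (328, 33), (355, 32), (337, -30), (335, -26), (334, -22)]
140 [(327, 71), (355, 36), (328, 33), (334, -29), (335, -27), (354, 24)]
154 [(331, -45), (357, 38), (332, -30), (329, 23), (358, 17), (324, -7)]
156 [(357, 29), (356, 27), (332, -16), (336, -16), (335, -15), (355, 12)]
160 [(356, 44), (355, 43), (329, -21), (330, -15), (357, 15), (353, -12)]
164 [(355, 49), (356, 22), (354, 15), (326, -11), (329, -10), (325, -8)]
```

Request:
arm_command:
  series: "-2.5 2.4 10 0 255;0 0 10 0 255;0 0 4 0 255;0 0 0 0 255;0 0 0 0 255;0 0 0 0 255"

```text
time_s: 59.07
tool_pos: [0.6327, 0.0837, 0.2046]
tool_rot: [178.3, 0.3, 90.5]
force: [0.0, 0.3, -0.9]
grip_width: 0.0217
grasp_force: 19.9
```

```bash
python3 - <<'E'
from lib import *
np.set_printoptions(precision=2,suppress=True)
go(.6318,.0855,.1925)
s=cams.read_camera("side");cv2.imwrite("pics/side26.png",s)
g=cv2.cvtColor(s,cv2.COLOR_BGR2GRAY).astype(float)
for r in range(143,168,2):
    d=np.diff(g[r,318:368]);print(r,sorted([(int(318+i),round(d[i])) for i in np.argsort(-abs(d))[:5]]))
o=telemetry.get_obs()["tool_pos"];print(proj("side",[[o[0],o[1],o[2]-.0125],[.6318,.0855,.177],[.6318,.0855,.15]]))
t=cams.read_camera("top");cv2.imwrite("pics/top26.png",t)
E
```

```text
t=59.1 at [0.63 0.08 0.2 ] rot [178.3   0.3  90.5] w 21.7 gf 19.9 F [ 0.   0.3 -0.9] -> turn 0.000, shift [ 1.9 -1.3 12.1]
143 [(325, 65), (335, -64), (336, -59), (347, 62), (352, 99)]
145 [(323, 78), (324, 52), (338, -61), (347, 57), (351, 54)]
147 [(323, 117), (325, -92), (329, 49), (339, -65), (356, 64)]
149 [(323, 86), (325, -48), (326, -59), (335, -39), (356, 83)]
151 [(325, 36), (326, 53), (328, -62), (333, 32), (335, -42)]
153 [(329, 30), (331, -60), (332, -26), (335, 24), (357, 44)]
155 [(330, 26), (331, -29), (332, -55), (350, 27), (357, 36)]
157 [(332, 38), (334, -39), (355, 19), (356, 39), (357, 23)]
159 [(328, -20), (329, -29), (355, 37), (356, 52), (357, 19)]
161 [(330, -25), (331, -28), (354, 29), (355, 42), (356, 35)]
163 [(334, -22), (335, -18), (351, 15), (355, 45), (356, 28)]
165 [(326, -12), (329, -8), (354, 25), (355, 47), (356, 17)]
167 [(326, -10), (327, -10), (354, 14), (355, 55), (356, 26)]
[[343.48 148.12]
 [342.56 153.28]
 [342.26 162.53]]
```

Request:
arm_command:
  series: "0.5 0 2 0 255;0 0 2 0 255;0 0 1.5 0 255;0 0 1.5 0 255;0 0 0 0 255"

```text
time_s: 59.58
tool_pos: [0.6327, 0.0837, 0.199]
tool_rot: [178.4, 0.3, 90.5]
force: [-4.8, -0.6, 7.6]
grip_width: 0.0214
grasp_force: 20.0
```

Request:
arm_command:
  series: "0 -1 0 0 255;0 -1 0 0 255;0 0 0 0 255"

```text
time_s: 59.83
tool_pos: [0.6322, 0.0838, 0.199]
tool_rot: [178.1, 0.3, 90.4]
force: [1.0, 0.1, 5.6]
grip_width: 0.0213
grasp_force: 20.0
```

Request:
arm_command:
  series: "0 0 -3 0 255;0 -1.5 0 0 255;0 0 2 0 255;0 0 2 0 255;0 0 1.5 0 255;0 0 0 0 255"

```text
time_s: 60.33
tool_pos: [0.6289, 0.084, 0.1939]
tool_rot: [178.4, 0.4, 90.5]
force: [0.5, 0.5, -1.1]
grip_width: 0.0213
grasp_force: 20.0
```

The plug has entered the mouth with no force. Down to the rim.

Request:
arm_command:
  series: "0 0 1 0 255;0 0 1 0 255;0 0 0 0 255"

```text
time_s: 60.58
tool_pos: [0.6293, 0.0841, 0.1929]
tool_rot: [178.4, 0.3, 90.5]
force: [-1.0, 0.5, 0.1]
grip_width: 0.0213
grasp_force: 20.0
```

Request:
arm_command:
  series: "0 0 1 0 255;0 0 1 0 255;0 0 0 0 255"

```text
time_s: 60.83
tool_pos: [0.6296, 0.0842, 0.1925]
tool_rot: [178.3, 0.3, 90.5]
force: [-2.5, -0.7, 6.6]
grip_width: 0.0216
grasp_force: 20.1
```

Request:
arm_command:
  series: "0 0 0 0 200;0 0 0 0 160;0 0 0 0 120;0 0 0 0 100;0 0 0 0 100;0 0 -20 0 100;0 0 -30 0 100;0 0 -35 0 100;0 0 -20 0 255;-30 -17 0 0 255;-30 -17 0 0 255;-30 -17 0 0 255;-30 -17 0 0 255;-27 -14 0 0 255;0 0 0 0 255;0 0 0 0 255;0 0 0 0 255"

```text
time_s: 62.25
tool_pos: [0.546, -0.0623, 0.2944]
tool_rot: [178.3, 0.3, 90.5]
force: [-0.2, 0.7, -0.7]
grip_width: 0.0032
grasp_force: 0.0
```

```bash
python3 - <<'E'
from lib import *
np.set_printoptions(precision=4,suppress=True)
go(.545,-.062,.113)
s=cams.read_camera("side");t=cams.read_camera("top");cv2.imwrite("pics/side27.png",s);cv2.imwrite("pics/top27.png",t)
H=cv2.cvtColor(s,cv2.COLOR_BGR2HSV)
r=[(c.tolist(),st.tolist()) for c,st in blobs(hsv(s,(0,170,100),(6,255,255)),10)];print("red",r)
k=np.uint8(H[...,2]<45)*255;print("knobS",[(c.tolist(),st.tolist()) for c,st in blobs(k,20) if 300<c[0]<380 and 110<c[1]<200])
print("expect knob top/bot",proj("side",[[.631,.085,.221],[.631,.085,.183]]))
g=cv2.cvtColor(s,cv2.COLOR_BGR2GRAY).astype(float)
for q in range(140,164,2):
    d=np.diff(g[q,318:368]);print(q,sorted([(int(318+i),round(d[i])) for i in np.argsort(-abs(d))[:5]]))
h=hsv(s,(20,100,40),(35,255,255));print([(c.tolist(),st.tolist()) for c,st in blobs(h,100)])
# plate bright mask
p=np.uint8((H[...,2]>165)&(H[...,1]<40))*255;print("plate",[(c.tolist(),st.tolist()) for c,st in blobs(p,30) if 320<c[0]<365 and 120<c[1]<175])
E
```

```text
t=62.2 at [ 0.546  -0.0623  0.2944] rot [178.3   0.3  90.5] w 3.2 gf 0.0 F [-0.2  0.7 -0.7] -> turn 0.000, shift [  1.2  -6.3 181.3]
red [([359.94, 199.58], [357, 197, 7, 6, 31])]
knobS [([301.03, 133.23], [290, 130, 23, 7, 75]), ([326.29, 141.53], [320, 136, 14, 13, 34])]
expect knob top/bot [[342.9075 137.9345]
 [342.4807 151.3359]]
140 [(337, -38), (338, -67), (346, 71), (348, -44), (351, 54)]
142 [(327, 53), (328, 39), (338, -48), (339, -39), (346, 88)]
144 [(324, 59), (325, 35), (337, -36), (338, -56), (346, 78)]
146 [(323, 120), (325, -80), (338, -72), (346, 81), (356, 42)]
148 [(323, 117), (325, -83), (338, -81), (345, 51), (346, 95)]
150 [(324, 60), (338, -72), (339, -48), (346, 93), (357, -49)]
152 [(339, -54), (340, -40), (350, 44), (355, -37), (358, 32)]
154 [(344, -41), (345, -39), (349, 49), (354, -48), (357, 37)]
156 [(349, -27), (350, -26), (352, -26), (356, 25), (357, 28)]
158 [(328, -18), (329, -21), (355, 26), (356, 56), (357, 21)]
160 [(329, -24), (330, -32), (353, -24), (355, 44), (356, 46)]
162 [(331, -17), (332, -25), (333, -17), (355, 44), (356, 29)]
[([357.81, 98.91], [343, 93, 34, 12, 125]), ([283.95, 167.73], [276, 155, 17, 27, 399])]
plate [([356.07, 145.63], [351, 142, 9, 9, 30]), ([341.06, 152.06], [330, 147, 25, 10, 134])]
```

The lid's knob is upright at the expected columns (338–346) and its plate lies at the rim. Now the switch.

Request:
arm_command:
  series: "0.2 -1.2 36 0 255;0.2 -1.2 36 0 255;0.2 -1.2 36 0 255;0.2 -1.2 36 0 255;0.2 -1.2 36 0 255;0 0 0 0 255;0 0 0 0 255"

```text
time_s: 62.93
tool_pos: [0.5439, -0.0624, 0.1129]
tool_rot: [178.6, 0.4, 90.5]
force: [0.4, -0.7, 1.3]
grip_width: 0.0002
grasp_force: 0.0
```

Request:
arm_command:
  series: "0 8 0 0 255;0 8 0 0 255;0 8 0 0 255;0 8 0 0 255;0 8 0 0 255;0 0 0 0 255"

```text
time_s: 63.43
tool_pos: [0.5874, -0.0628, 0.1161]
tool_rot: [178.2, 0.4, 90.5]
force: [0.4, -0.2, 0.5]
grip_width: 0.0002
grasp_force: 0.0
```

```bash
python3 - <<'E'
from lib import *
np.set_printoptions(precision=4,suppress=True)
go(.60,-.062,.113)
s=cams.read_camera("side")
r=[(c.tolist(),st.tolist()) for c,st in blobs(hsv(s,(0,170,80),(6,255,255)),6)];print("red",r)
print("expect on",proj("side",[[.624,-.0625,.1215],[.5807,-.0615,.1215]]))
E
```

```text
t=63.4 at [ 0.5874 -0.0628  0.1161] rot [178.2   0.4  90.5] w 0.2 gf 0.0 F [ 0.4 -0.2  0.5] -> turn 0.000, shift [ 0.7 12.5  3.5]
red [([368.71, 199.97], [366, 194, 6, 13, 34])]
expect on [[373.2468 197.0374]
 [358.6205 201.6119]]
```

Request:
arm_command:
  series: "0 4 0.5 0 255;0 4 0.5 0 255;0 3 0 0 255;0 2 0 0 255;0 0 0 0 255"

```text
time_s: 63.9
tool_pos: [0.598, -0.0629, 0.1145]
tool_rot: [178.4, 0.4, 90.5]
force: [0.0, -0.6, -0.3]
grip_width: 0.0
grasp_force: 0.3
```

Request:
arm_command:
  series: "0 2 0 0 255;0 2 0 0 255;0 0 0 0 255"

```text
time_s: 64.15
tool_pos: [0.602, -0.0625, 0.1147]
tool_rot: [178.4, 0.3, 90.5]
force: [-2.2, -0.9, -0.5]
grip_width: 0.0007
grasp_force: 0.6
```

```bash
python3 - <<'E'
from lib import *
go(.60,-.062,.113)
s=cams.read_camera("side")
print("red",[(c.tolist(),st.tolist()) for c,st in blobs(hsv(s,(0,170,80),(6,255,255)),6)])
E
```

```text
t=64.2 at [ 0.602  -0.0625  0.1147] rot [178.4   0.3  90.5] w 0.7 gf 0.6 F [-2.2 -0.9 -0.5] -> turn 0.000, shift [ 0.6 -2.1  1.7]
red [([373.87, 196.67], [373, 194, 3, 6, 15]), ([370.17, 204.75], [368, 203, 5, 4, 12])]
```

Keep pushing until the stop is felt.

Request:
arm_command:
  series: "0 2 0 0 255;0 1.5 0 0 255;0 0 0 0 255"

```text
time_s: 64.45
tool_pos: [0.605, -0.0625, 0.1148]
tool_rot: [178.4, 0.3, 90.5]
force: [-3.2, -0.2, -0.8]
grip_width: 0.0008
grasp_force: 1.6
```

Request:
arm_command:
  series: "0 1.5 0 0 255;0 1 0 0 255;0 0 0 0 255"

```text
time_s: 64.7
tool_pos: [0.6053, -0.0625, 0.1146]
tool_rot: [178.7, 0.3, 90.5]
force: [-9.9, 0.4, 3.5]
grip_width: 0.0005
grasp_force: 4.7
```

Hard stop reached (9.9 N, no further motion). Back off, rise, and check everything.

Request:
arm_command:
  series: "0 -15 0 0 255;0 -15 0 0 255;0 -10 -20 0 255;0 0 -40 0 255;0 0 -40 0 255;0 0 -40 0 255;0 0 -30 0 255;-30 0 0 0 255;-30 0 0 0 255;-30 0 0 0 255;-30 0 0 0 255;-30 0 0 0 255;-30 0 0 0 255;-30 0 0 0 255;-30 0 0 0 255;0 0 0 0 255;0 0 0 0 255"

```text
time_s: 66.12
tool_pos: [0.5647, -0.3049, 0.2859]
tool_rot: [178.3, 0.5, 90.2]
force: [0.5, 1.2, -0.4]
grip_width: 0.0004
grasp_force: 0.0
```

```bash
python3 - <<'E'
from lib import *
np.set_printoptions(precision=3,suppress=True)
go(.55,-.3,.3)
s=cams.read_camera("side");t=cams.read_camera("top");cv2.imwrite("pics/side28.png",s);cv2.imwrite("pics/top28.png",t)
for n,i in(("top",t),("side",s)):
    r=[(c,st.tolist()) for c,st in blobs(hsv(i,(0,170,90),(6,255,255)),8) ];print(n,"red",r)
rt=[c for c,st in blobs(hsv(t,(0,170,90),(6,255,255)),12) if 340<c[0]<390 and 150<c[1]<210];rs=[c for c,st in blobs(hsv(s,(0,170,90),(6,255,255)),12) if 340<c[0]<400 and 170<c[1]<230]
if rt and rs: print("tip",tri(rt[0],rs[0]))
t0=cv2.imread("pics/top0.png");s0=cv2.imread("pics/side0.png")
for nm,i in(("now",t),("before",t0)):
  h=hsv(i,(0,80,40),(16,230,230))[100:300,150:480];print(nm,"terra",[((q+[150,100]).round(0).tolist(),int(st[4])) for q,st in blobs(h,4)])
  w=hsv(i,(0,0,185),(180,45,255));print("  white",[(q.round(0).tolist(),int(st[4])) for q,st in blobs(w,12) if 200<q[0]<480 and 140<q[1]<290])
print("cup",[(c,st.tolist()) for c,st in blobs(hsv(t,(20,100,60),(35,255,255)),50) if c[1]<300 and c[0]<400])
# lid: plate and knob in the top view
H=cv2.cvtColor(t,cv2.COLOR_BGR2HSV);p=np.uint8((H[...,2]<45))*255
print("knobT",[(c,st.tolist()) for c,st in blobs(p,8) if 300<c[0]<335 and 145<c[1]<185],"expect",proj("top",[[.631,.085,.221],[.631,.085,.183]]))
g=cv2.cvtColor(s,cv2.COLOR_BGR2GRAY)
for r in range(134,166): print(r," ".join("%3d"%v for v in g[r,324:362]))
E
```

```text
t=66.1 at [ 0.565 -0.305  0.286] rot [178.3   0.5  90.2] w 0.4 gf 0.0 F [ 0.5  1.2 -0.4] -> turn 0.000, shift [  4.9 -14.3 -14.6]
top red [(array([365.44, 177.13]), [363, 173, 6, 9, 39])]
side red [(array([372.31, 199.59]), [368, 194, 9, 13, 61])]
tip (array([ 0.619, -0.063,  0.116]), np.float64(0.0036733482429391314))
now terra [([394.0, 131.0], 574), ([365.0, 177.0], 46), ([174.0, 232.0], 624), ([415.0, 240.0], 106), ([287.0, 271.0], 165)]
  white [([303.0, 181.0], 278), ([357.0, 168.0], 42), ([327.0, 186.0], 80), ([269.0, 283.0], 109)]
before terra [([394.0, 131.0], 574), ([365.0, 189.0], 32), ([442.0, 230.0], 1413), ([174.0, 232.0], 622), ([361.0, 249.0], 84), ([287.0, 270.0], 154)]
  white [([315.0, 176.0], 1047), ([356.0, 168.0], 38), ([466.0, 211.0], 30), ([452.0, 224.0], 29), ([440.0, 235.0], 32), ([247.0, 246.0], 124), ([424.0, 246.0], 31)]
cup [(array([235.55, 190.2 ]), [226, 181, 20, 20, 299])]
knobT [(array([314.43, 165.05]), [312, 161, 6, 9, 44])] expect [[314.804 161.91 ]
 [315.175 165.487]]
134 114  98  84  68  53  48  48  47  47  46  45  46  46  48  44  51  66  75  91
[... 4212 characters left out ...]
  94  92  92  89  88  87  84  81  70  55  44  37  63 108 144 155 154 153 155
162 143 142 132 125 124 120 113 107  88  61  45  42  50  57  62  75  80  87  93  92  93  90  82  70  61  55  46  36  37  44  58  74 118 149 154 152 149 151
163 145 144 136 124 122 119 111 107  98  94  86  69  50  45  42  44  42  44  45  45  43  45  43  40  36  41  41  51  66  72  66  73 119 150 154 152 151 148
164 142 143 135 125 124 119 112 106  98  87  92  92  93  86  79  70  61  54  53  53  55  53  59  61  62  72  79  79  77  73  65  79 132 155 151 149 150 148
165 146 147 141 127 124 119 112 107 101  95  93  94  94  94  94  92  93  93  91  93  90  90  90  88  85  84  80  79  77  71  66  88 139 155 152 149 148 148
```

```bash
python3 - <<'E'
from lib import *
np.set_printoptions(precision=4,suppress=True)
for f in("top0","top28"):
    H=cv2.cvtColor(cv2.imread(f"pics/{f}.png"),cv2.COLOR_BGR2HSV)
    m=((H[...,0]<8)|(H[...,0]>172))&(H[...,1]>110)&(H[...,2]>50);m[:150]=0;m[215:]=0;m[:,:345]=0;m[:,390:]=0
    y,x=np.where(m);
    for r in range(y.min(),y.max()+1): q=x[y==r];print(f,r,q.min() if len(q) else None,q.max() if len(q) else None,end="; ")
    print()
for th in(-.5,0,.3,.4,.5):
    c=np.array([.606+.045*np.sin(th),-.0635,.082+.045*np.cos(th)]);print(th,proj("top",[c,c+[.010,0,0],c-[.01,0,0]]).round(1).tolist(),proj("side",[c]).round(1).tolist())
s=cv2.imread("pics/side28.png");H=cv2.cvtColor(s,cv2.COLOR_BGR2HSV);m=((H[...,0]<8)|(H[...,0]>172))&(H[...,1]>110)&(H[...,2]>50)
for r in range(190,212): q=np.where(m[r,350:390])[0]+350;print(r,q.min() if len(q) else None,q.max() if len(q) else None,end="; ")
E
```

```text
top0 186 364 366; top0 187 363 368; top0 188 363 368; top0 189 362 368; top0 190 362 368; top0 191 362 368; top0 192 364 366; 
top28 173 364 367; top28 174 363 368; top28 175 363 368; top28 176 363 368; top28 177 363 368; top28 178 363 368; top28 179 363 367; top28 180 363 367; top28 181 363 367; top28 182 365 366; 
-0.5 [[365.9, 187.5], [365.9, 184.2], [365.8, 190.9]] [[360.4, 201.6]]
0 [[366.1, 179.9], [366.1, 176.6], [366.1, 183.2]] [[367.7, 197.2]]
0.3 [[366.1, 175.7], [366.1, 172.4], [366.0, 179.0]] [[372.0, 196.5]]
0.4 [[366.0, 174.4], [366.1, 171.1], [366.0, 177.7]] [[373.4, 196.6]]
0.5 [[366.0, 173.2], [366.0, 169.9], [366.0, 176.5]] [[374.7, 196.8]]
190 None None; 191 None None; 192 None None; 193 None None; 194 372 376; 195 371 376; 196 370 377; 197 370 377; 198 370 377; 199 370 376; 200 370 375; 201 369 374; 202 369 374; 203 369 373; 204 368 373; 205 368 372; 206 369 371; 207 None None; 208 None None; 209 None None; 210 None None; 211 None None;
```

The tip looks at 0.9–0.97 of its travel within measuring error, so I push once more at ball height to be sure.

Request:
arm_command:
  series: "34 -0.5 0 0 255;34 -0.5 0 0 255;34 -0.5 0 0 255;34 -0.5 0 0 255;34 -0.5 0 0 255;34 -0.5 0 0 255;36 0 0 0 255;0 0 0 0 255;0 0 33 0 255;0 0 33 0 255;0 0 33 0 255;0 0 33 0 255;0 0 33 0 255;0 0 0 0 255;0 0 0 0 255"

```text
time_s: 67.47
tool_pos: [0.564, -0.0615, 0.1182]
tool_rot: [178.5, 0.4, 90.6]
force: [0.9, -0.8, 1.3]
grip_width: 0.0006
grasp_force: 0.0
```

```bash
python3 - <<'E'
from lib import *
go(.60,-.0635,.12)
E
```

```text
t=67.5 at [ 0.564  -0.0615  0.1182] rot [178.5   0.4  90.6] w 0.6 gf 0.0 F [ 0.9 -0.8  1.3] -> turn 0.000, shift [-2.4 36.  -0.8]
```

Request:
arm_command:
  series: "-1 9 0.2 0 255;-1 9 0.2 0 255;0 8 0.2 0 255;0 6 0.2 0 255;0 4 0 0 255;0 0 0 0 255"

```text
time_s: 67.97
tool_pos: [0.6022, -0.0647, 0.1195]
tool_rot: [178.3, 0.4, 90.5]
force: [-0.1, 0.5, -0.1]
grip_width: 0.0003
grasp_force: 0.0
```

Request:
arm_command:
  series: "0 2 0 0 255;0 1.5 0 0 255;0 1.5 0 0 255;0 0 0 0 255"

```text
time_s: 68.3
tool_pos: [0.605, -0.0648, 0.1191]
tool_rot: [178.5, 0.3, 90.5]
force: [-3.3, -1.1, 1.0]
grip_width: 0.0005
grasp_force: 1.3
```

Request:
arm_command:
  series: "0 1 0 0 255;0 1 0 0 255;0 1 0 0 255;0 0 0 0 255"

```text
time_s: 68.63
tool_pos: [0.6054, -0.0648, 0.1189]
tool_rot: [178.8, 0.3, 90.4]
force: [-9.4, 0.4, 7.6]
grip_width: 0.0008
grasp_force: 5.2
```

Free until the very same point and then stiff: the lever is at its stop. Back away, final check, hand in.

Request:
arm_command:
  series: "0 -15 0 0 255;0 -15 0 0 255;0 -10 -20 0 255;0 0 -40 0 255;0 0 -40 0 255;0 0 -40 0 255;0 0 -30 0 255;-30 0 0 0 255;-30 0 0 0 255;-30 0 0 0 255;-30 0 0 0 255;-30 0 0 0 255;-30 0 0 0 255;0 0 0 0 255;0 0 0 0 255;0 0 0 0 255"

```text
time_s: 69.97
tool_pos: [0.5657, -0.2435, 0.2891]
tool_rot: [178.3, 0.3, 90.5]
force: [0.2, 0.6, 0.7]
grip_width: 0.0005
grasp_force: 0.0
```

```bash
python3 - <<'E'
from lib import *
np.set_printoptions(precision=2,suppress=True)
t=cams.read_camera("top");s=cams.read_camera("side")
print("red",[c for c,_ in blobs(hsv(t,(0,170,90),(6,255,255)),8)],[c for c,_ in blobs(hsv(s,(0,170,90),(6,255,255)),8)])
print("cup",[(c,st[2:]) for c,st in blobs(hsv(t,(20,100,60),(35,255,255)),50) if c[1]<300 and c[0]<400])
p=np.uint8(cv2.cvtColor(t,cv2.COLOR_BGR2HSV)[...,2]<45)*255
print("knobT",[(c,st) for c,st in blobs(p,8) if 300<c[0]<335 and 145<c[1]<185])
k=np.uint8(cv2.cvtColor(s,cv2.COLOR_BGR2HSV)[...,2]<45)*255
print("knobS",[(c,st) for c,st in blobs(k,20) if 325<c[0]<360 and 120<c[1]<170])
h=hsv(t,(0,80,40),(16,230,230))[100:300,150:480];print("terra",[((q+[150,100]).round(0),int(st[4])) for q,st in blobs(h,4)])
print(telemetry.get_obs()["time_s"],env.sign_off())
E
```

```text
red [array([365.44, 177.13])] [array([372.34, 199.45])]
cup [(array([235.58, 190.22]), array([ 20,  20, 300], dtype=int32))]
knobT [(array([314.49, 165.02]), array([312, 161,   6,   9,  41], dtype=int32))]
knobS [(array([342.55, 144.24]), array([339, 137,   8,  16, 104], dtype=int32))]
terra [(array([394., 131.]), 575), (array([365., 177.]), 48), (array([174., 232.]), 624), (array([287., 271.]), 164)]
the job is handed in; nothing more can be done
70.0667 None
```

I handed in the job at 70 s of the 210 s limit: jar home on both pegs, all four cylinders and the cup's lumps tipped in with none seen outside the jar (I could not count all five in the camera view), lid flat on the rim, switch pushed to its back stop, empty cup upright in the green tray.

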